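# Take a glass colour sample off its bent display peg and stand it in the rack

## Robot

A 7-joint arm with a two-finger parallel gripper is mounted at the origin on the work surface. World frame = base frame: x ahead of the robot, y to its left, z up, the work surface at z = 0. Lengths are in m, angles in rad, forces in N, time in s.
With the tool pointing down it reaches from about 0.4 to 0.875 m from the base axis. Payload 4.4 kg.
Tool frame: the origin (TCP) lies on the centre line of the jaws, within the pads' length; the fingertips stand 11 mm ahead of it and the grasp point (between the pads) lies 8 mm behind it; x points along the fingers, y is the direction in which the jaws open and shut, and the axes are right-handed (so a half turn about x gives the same grasp; the last joint's range is limited). The gripper opens to 85 mm and grips with 20 to 120 N. Pads are 22 mm wide; open, the fingers measure 114 mm over their backs; the gripper's body (76 mm by 85 mm) begins 54 mm behind the grasp point. The pads swing forward as they close: fully open they stand 13 mm farther back than shut.
Start: joints at [-1.375, 0.628, 0.038, 1.517, -0.027, 0.996, -0.02], TCP at [0.168, 0.628, 0.242] pointing down, gripper open.
Joint ranges: [-3.06, 3.06], [-0.37, 2.12], [-1.25, 1.32], [0.18, 2.47], [-1.1, 4.24], [0.23, 1.98], [-2.94, 2.94]. Speed limits (rad/s): [2.57, 2.57, 3.14, 3.14, 3.14, 3.14, 3.14].

## Interface

Orientations are given as a 3x3 rotation matrix whose columns are the frame's x, y, z axes.
In Python, from workcell import bot gives the robot as it stands.
- The arm moves only by the shell command python3 -m handwheel 'ROWS' [FORCE]. ROWS is JSON, a list of rows, each an object with "delta_rot": the turn, a rotation vector about the tool's x, y, z in degrees, a list of three; "delta_pos": the shift along the tool's x, y, z in mm, a list of three; "fingers": the finger opening in mm, from 0 to 85.4. In form: [{"delta_rot": [ax, ay, az], "delta_pos": [dx, dy, dz], "fingers": fingers}, ...]. A call has exactly 10 rows; each row shifts and turns the pose as measured when the row begins, along the tool's axes as they then stand; what a row does not reach is not made up. A row lasts 1/12 s, in which the tool goes at most 41.7 mm and 7.16 degrees, less where a joint would pass 70% of its speed; a pose out of reach is approached as far as the arm can. A call is refused whole if a number of a shift passes 41.7 or a number of a turn 7.16, either way. A call with a gripper value outside its range is refused whole. The fingers move at their own pace and stop on an object; FORCE is the grip in N (left out, the last holds). Time passes only in rows, so rows that do not move let the fingers close, or fill a call up. It gives the time, the measured TCP pose, the force and the opening at its end, in the units of the state.
- bot.get_state(): the state, without advancing time (a new reading comes with each control period).
- bot.camera(name): name is "scene" or "side" or "wrist"; returns the picture (384x512x3 uint8, red, green, blue); there is no depth.
- bot.calibration(name): a dict with "K" (3x3 intrinsics, pixels), "eye" and "attitude" of the camera in the world. Camera axes: x right, y down, z forward; pixel columns grow to the right and rows downward; lengths in m; the calibration is good to about 2 mm. The wrist camera is an equidistant fisheye: a pixel r from the principal point sees the ray r / f radians off the axis. A picture is of the moment at which its call begins: read the wrist's pose just before it. calibration takes no time and is no camera call; for the wrist camera it gives the pose at the moment of the call.
- bot.finish_job(): hands the job in, once; it reports no verdict.
Trained networks look in the newest picture that a camera, given by its name, has taken for a name from the list of things; names that differ only in an ending like _2 or _b are one class to them, and where a whole thing is asked for, a point or a joint stands for the part that bears it (a point fixed in the world has none). Each returns a list of dicts, best first, with "p" (0 to 1); they miss things now and then, are a little off and sometimes report something else, mostly with a low value. They report only what shows in the picture. A call takes as long as a camera call. They do not tell look-alikes from the thing itself.
- bot.look_for(label, camera): "uv" ([column, row] in pixels, amid what is visible of it).
- bot.place_of(label, camera): "uv" ([column, row] in pixels: a listed point, or the origin of a listed thing).
The state is a dict: "time_s": time; "joints": joint angles; "qvel": joint speeds; "joint_torque": joint torques, N m; "ee_pos": TCP position; "orientation": TCP orientation; "wrist_force": force on the tool from outside, world axes, zero at the start; "moment": the same for the moment, N m; "width": finger opening in m.
Only numpy, scipy, OpenCV 4.12 (cv2) and the standard library are available. Lean on these libraries where they do the work, as an engineer would, in place of code of your own. Each camera call takes 0.05 s, during which the arm holds its last target.

## Task

Take the amber glass sample tile off its display peg: slide it along the wire and lift it as you go so that its hole follows the upturned tip, feeling your way because the tips are bent by use and the glass chips if it is forced against the wire. Then stand the tile upright in the empty front slot of the wooden rack, set down gently, fully home and within the rack's width, and let go; do not drop it or put it down anywhere else, and leave the other four tiles hanging and standing as they are.

Things in the scene. Friction and masses are not known exactly. Their poses are not given: they have to be found in the camera images.
- amber: amber (orange-yellow) glass tile to be moved, about 85 g: 56 mm wide (its y), 100 mm high (z), 6 mm thick (x, normal to the face), with a round 13 mm hole 84 mm above its lower edge. Origin mid lower edge, z up. Hangs by the hole on one of the three pegs, face square to the peg within 0.12 rad. Hold it by its two side edges at hole height, straddling the wire; lower, the gripper's body meets the wire
- amber_hole (a point): centre of the amber tile's hole, mid-thickness; axes as the tile's. While it hangs, the hole's upper rim rests on the wire, so this point is 4 mm below the wire's axis
- stand: fixed dark steel grid stand, 360 mm wide (its y), 214 mm high; origin on the bench under the middle of the grid, z up. Three steel wire pegs, 5 mm thick, run level and straight from the grid along the stand's -x (roughly towards the robot) for 105 mm at y = -120, 0, +120 mm, axis 200 mm above the bench, then bend into upturned tips (see peg_a). 7 N between glass and stand chips the glass
- peg_a (a point): on the axis of the peg at stand y = -120 mm, 105 mm out from the grid, where the tip begins; axes as the stand's. The tip is straight, 34 mm long, 5 mm thick, round-ended, stiff. All three tips are bent by use, each differently: they climb at 17 to 40 degrees above level and veer up to 20 degrees to either side, so the tip's end is 10 to 22 mm above the peg and up to 11 mm aside
- peg_b (a point): the same point on the middle peg, y = 0. The hole passes over the steepest tip with less than 1 mm to spare above and below with the tile upright, so correct by feel: the wire pushing the tile up, or back to the grid, means the tile is too low; pushing it down, too high; pushing it sideways, follow that way. Pushes of 2 to 4 N are enough to feel
- peg_c (a point): the same point on the peg at stand y = +120 mm
- rack: fixed rack of light wood, 142 mm (its x) by 100 mm (y), 40 mm high; origin mid underside, z up. Three slots along its y at x = -42, 0, +42 mm, each 11 mm wide, 30 mm deep (floor 10 mm above the bench), upper edges rounded by 8 mm, so 27 mm wide at the mouth. Middle and rear slots hold other tiles; the front one, x = -42 mm, on the robot's side, is empty
- front_slot (a point): middle of the floor of the rack's empty front slot, 10 mm above the bench; axes as the rack's, the slot runs along y. Touch down slower than 20 mm/s: glass on wood is hard
- green: dark green glass tile hanging on another peg, same size as the amber one; leave alone
- blue: blue glass tile hanging on another peg, same size; leave alone
- ivory: ivory glass tile standing in the rack's middle slot, same size; leave alone
- plum: dark plum glass tile standing in the rack's rear slot, same size; leave alone
Not all that is in view belongs to the job. Several things look just like the rack: the one meant starts farthest to the robot's right.

How it is judged:
By the outcome, as a careful person would: the job done as asked, in the order asked, and still so for the second after the job is handed in, with the robot touching nothing.
It also fails if it takes over 72 s, if anything falls off the work surface, if the arm or the gripper's body presses on something with over 40 N, if the wrist force passes 120 N, or if a joint passes its speed limit or range.

## Working session

There is one attempt and no reset: what is moved stays moved. The work goes in short steps, Python scripts to look and compute and a shell command to move; the robot and the scene stay as the last step left them, time stands still between calls to the robot, and variables do not carry over. Pictures are saved under pics/ and viewed, and the job is handed in when it is done.

```bash
ls; mkdir -p pics
python3 - <<'E'
from workcell import bot
import cv2,numpy as np
s=bot.get_state()
for k,v in s.items(): print(k,np.round(v,4).tolist())
for c in ["scene","side","wrist"]:
    im=bot.camera(c); cv2.imwrite(f"pics/{c}0.png",im[:,:,::-1])
    k=bot.calibration(c); print(c,{a:np.round(b,3).tolist() if not isinstance(b,str) else b for a,b in k.items()})
E
```

```text
pics
time_s 0.0
joints [-1.3748, 0.6294, 0.0384, 1.5184, -0.027, 0.9963, -0.02]
qvel [-0.0011, 0.0001, 0.0011, 0.0015, -0.0004, -0.0015, -0.0001]
joint_torque [0.0006, -56.3396, 1.2267, -19.3454, 0.0111, 0.0105, 0.0]
ee_pos [0.168, 0.6273, 0.2414]
orientation [[-0.0005, 0.2588, 0.9659], [-0.0019, 0.9659, -0.2588], [-1.0, -0.0019, 0.0]]
wrist_force [0.69, -0.2192, 0.4939]
moment [-0.0171, -0.001, 0.0368]
width 0.0855
scene {'K': [[478.187, 0.0, 255.912], [0.0, 478.187, 191.582], [0.0, 0.0, 1.0]], 'eye': [1.067, 0.744, 0.996], 'attitude': [[-0.793, 0.445, -0.417], [0.609, 0.559, -0.563], [-0.017, -0.7, -0.714]]}
side {'K': [[442.549, 0.0, 258.939], [0.0, 442.549, 184.943], [0.0, 0.0, 1.0]], 'eye': [0.088, -0.953, 0.781], 'attitude': [[0.904, -0.207, 0.374], [-0.427, -0.45, 0.784], [0.006, -0.869, -0.496]]}
wrist {'K': [[297.319, 0.0, 254.674], [0.0, 297.319, 188.642], [0.0, 0.0, 1.0]], 'eye': [0.088, 0.65, 0.372], 'attitude': [[0.259, 0.915, 0.31], [0.966, -0.244, -0.085], [-0.002, 0.321, -0.947]]}
```

View pics/scene0.png

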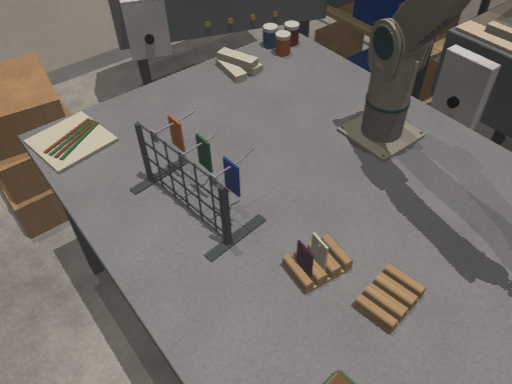

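View pics/side0.png

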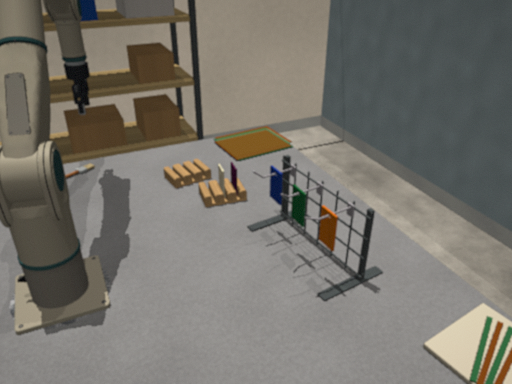

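View pics/wrist0.png

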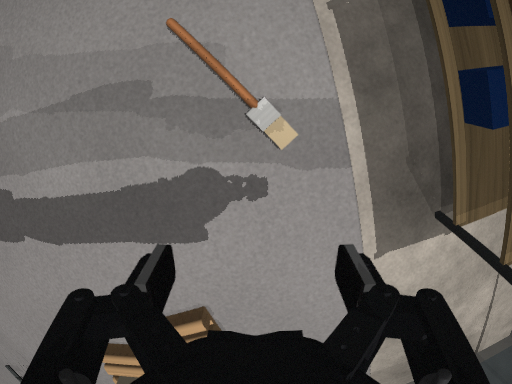

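```bash
cat > h.py <<'E'
from workcell import bot
import cv2,numpy as np
def ray(c,uv,k=None):
    k=k or bot.calibration(c);K=np.array(k['K']);R=np.array(k['attitude']);e=np.array(k['eye'])
    x=(uv[0]-K[0,2])/K[0,0];y=(uv[1]-K[1,2])/K[1,1]
    if c=='wrist':
        r=np.hypot(x,y); d=np.array([x/r*np.sin(r),y/r*np.sin(r),np.cos(r)]) if r>0 else np.array([0,0,1.])
    else: d=np.array([x,y,1.]); d/=np.linalg.norm(d)
    return e,R@d
def tri(rays):
    A=np.zeros((3,3));b=np.zeros(3)
    for e,d in rays:
        P=np.eye(3)-np.outer(d,d);A+=P;b+=P@e
    p=np.linalg.solve(A,b)
    return p,[float(np.linalg.norm((np.eye(3)-np.outer(d,d))@(p-e))) for e,d in rays]
def atz(c,uv,z,k=None):
    e,d=ray(c,uv,k);return e+d*(z-e[2])/d[2]
def proj(c,p,k=None):
    k=k or bot.calibration(c);K=np.array(k['K']);q=np.array(k['attitude']).T@(np.array(p)-np.array(k['eye']))
    if c=='wrist':
        r=np.hypot(q[0],q[1]);t=np.arctan2(r,q[2]);n=q[:2]/r*t
        return [K[0,0]*n[0]+K[0,2],K[1,1]*n[1]+K[1,2]]
    return [K[0,0]*q[0]/q[2]+K[0,2],K[1,1]*q[1]/q[2]+K[1,2]]
E
python3 - <<'E'
from h import *
for c in ["scene","side"]:
    im=bot.camera(c)
    x0,y0=(110,90) if c=="scene" else (240,140)
    cv2.imwrite(f"pics/{c}1.png",cv2.resize(im[y0:y0+150,x0:x0+200,::-1],None,fx=4,fy=4,interpolation=cv2.INTER_CUBIC))
    for l in ["amber","amber_hole","stand","peg_a","rack","front_slot","ivory","plum","green","blue"]:
        r=bot.place_of(l,c); print(c,l,[(np.round(q['uv'],1).tolist(),round(q['p'],2)) for q in r[:4]])
E
```

```text
scene amber [([177.9, 146.6], 0.69)]
scene amber_hole [([172.9, 124.6], 0.84), ([204.8, 168.9], 0.47)]
scene stand [([189.2, 206.6], 0.87)]
scene peg_a [([182.1, 114.7], 0.94), ([238.3, 160.7], 0.63), ([211.2, 137.0], 0.57)]
scene rack [([384.7, 300.2], 0.93), ([315.5, 271.0], 0.88)]
scene front_slot [([332.5, 257.5], 0.91), ([399.0, 287.4], 0.75)]
scene ivory [([317.1, 264.1], 0.9)]
scene plum [([302.7, 272.4], 0.58)]
scene green [([204.8, 165.8], 0.65)]
scene blue [([230.4, 190.2], 0.8)]
side amber [([328.2, 245.3], 0.7)]
side amber_hole [([327.9, 213.6], 0.59)]
side stand [([316.9, 246.2], 0.71)]
side peg_a [([289.0, 194.4], 0.87), ([316.6, 218.4], 0.62), ([299.7, 219.5], 0.5)]
side rack [([187.3, 178.5], 0.83), ([222.6, 199.4], 0.57)]
side front_slot [([208.0, 197.9], 0.98), ([174.7, 181.0], 0.79)]
side ivory [([223.2, 191.6], 0.59)]
side plum [([224.0, 196.7], 0.32)]
side green [([300.5, 218.7], 0.72)]
side blue [([276.2, 199.9], 0.68)]
```

View pics/scene1.png

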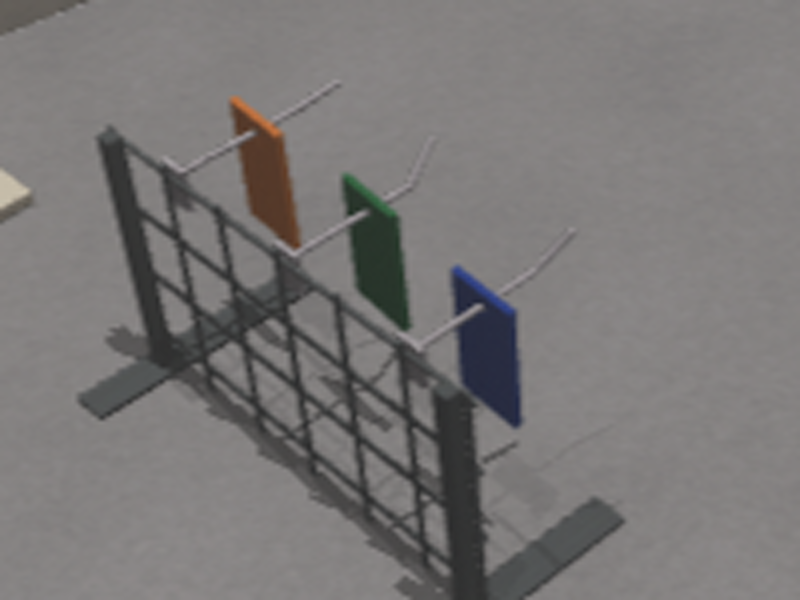

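View pics/side1.png

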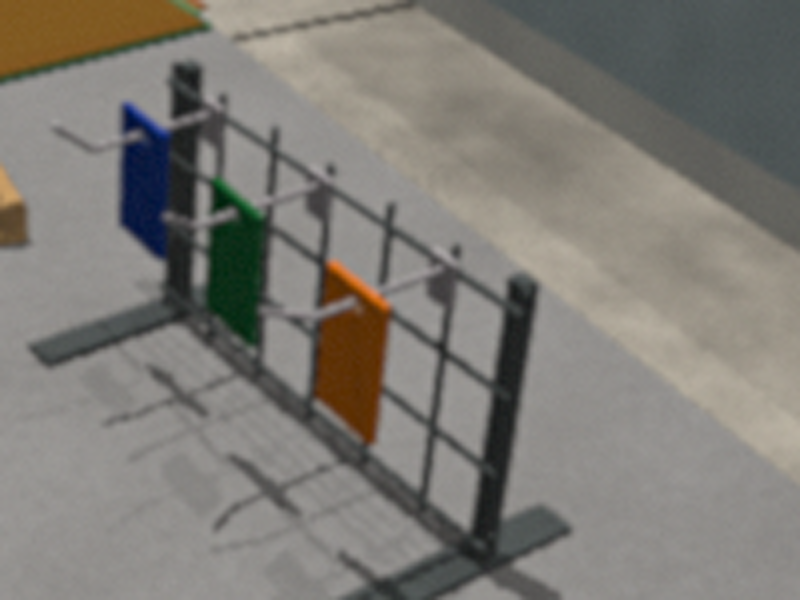

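Run:
```python
from h import *
P={"stand":([189.2,206.6],[316.9,246.2]),"amb":([177.9,146.6],[328.2,245.3]),"hole":([172.9,124.6],[327.9,213.6]),"ivory":([317.1,264.1],[223.2,191.6]),"slot":([332.5,257.5],[208,197.9]),"rack":([315.5,271],[222.6,199.4]),"rack2":([384.7,300.2],[187.3,178.5]),"blue":([230.4,190.2],[276.2,199.9]),"pegB?":([211.2,137],[299.7,219.5]),"pegA":([182.1,114.7],[316.6,218.4]),"pegC":([238.3,160.7],[289,194.4]),"plum":([302.7,272.4],[224,196.7]),"green":([204.8,165.8],[300.5,218.7])}
for k,(a,b) in P.items():
    p,r=tri([ray("scene",a),ray("side",b)]);print(k,np.round(p,4),np.round(r,4))
```

```text
stand [ 0.6726 -0.1106  0.003 ] [0.0015 0.0015]
amb [ 0.6172 -0.2372  0.1121] [0.0019 0.0019]
hole [ 0.6204 -0.2266  0.1986] [0.0028 0.0028]
ivory [0.5326 0.2667 0.0171] [0.0024 0.0024]
slot [0.4796 0.2697 0.0037] [0.0014 0.0014]
rack [ 0.5313  0.2657 -0.0137] [0.0002 0.0002]
rack2 [ 0.4623  0.4356 -0.0022] [0.0024 0.0024]
blue [0.5998 0.003  0.1135] [0.0008 0.0008]
pegB? [ 0.56   -0.166   0.1619] [0.0144 0.0144]
pegA [ 0.5803 -0.2411  0.2049] [0.0037 0.0037]
pegC [ 0.5774 -0.0432  0.1664] [0.0314 0.0314]
plum [ 0.5489  0.2576 -0.0065] [0.0145 0.0145]
green [ 0.6069 -0.1146  0.1189] [0.0037 0.0037]
```

```bash
python3 -m handwheel '[{"delta_rot":[0,0,0],"delta_pos":[-11,-19,34],"fingers":85},{"delta_rot":[0,0,0],"delta_pos":[-11,-19,34],"fingers":85},{"delta_rot":[0,0,0],"delta_pos":[-11,-19,34],"fingers":85},{"delta_rot":[0,0,0],"delta_pos":[-11,-19,34],"fingers":85},{"delta_rot":[0,0,0],"delta_pos":[-11,-19,34],"fingers":85},{"delta_rot":[0,0,0],"delta_pos":[-11,-19,34],"fingers":85},{"delta_rot":[0,0,0],"delta_pos":[-11,-19,34],"fingers":85},{"delta_rot":[0,0,0],"delta_pos":[-11,-19,34],"fingers":85},{"delta_rot":[0,0,0],"delta_pos":[-11,-19,34],"fingers":85},{"delta_rot":[0,0,0],"delta_pos":[-11,-19,34],"fingers":85}]' 20
python3 -c "
from workcell import bot
print(bot.get_state()['joints'])"
```

```text
time_s: 2.08
ee_pos: [0.4471, 0.3572, 0.3508]
orientation: [[-0.008, 0.237, 0.972], [0.002, 0.972, -0.237], [-1.0, 0.0, -0.008]]
wrist_force: [0.6, 1.1, 1.3]
width: 0.0846
[-0.76996292  0.41572896  0.0762332   1.58407764 -0.04096293  1.14797052
  0.64853206]
```

```bash
python3 -m handwheel '[{"delta_rot":[0,0,0],"delta_pos":[0,-35,19],"fingers":85},{"delta_rot":[0,0,0],"delta_pos":[0,-35,19],"fingers":85},{"delta_rot":[0,0,0],"delta_pos":[0,-35,19],"fingers":85},{"delta_rot":[0,0,0],"delta_pos":[0,-35,19],"fingers":85},{"delta_rot":[0,0,0],"delta_pos":[0,-35,19],"fingers":85},{"delta_rot":[0,0,0],"delta_pos":[0,-35,19],"fingers":85},{"delta_rot":[0,0,0],"delta_pos":[0,-35,19],"fingers":85},{"delta_rot":[0,0,0],"delta_pos":[0,-35,19],"fingers":85},{"delta_rot":[0,0,0],"delta_pos":[0,-35,19],"fingers":85},{"delta_rot":[0,0,0],"delta_pos":[0,-35,19],"fingers":85}]'
python3 -c "
from workcell import bot
print(bot.get_state()['joints'])"
```

```text
time_s: 2.92
ee_pos: [0.5566, -0.0437, 0.3535]
orientation: [[0.006, 0.237, 0.972], [0.009, 0.972, -0.237], [-1.0, 0.01, 0.004]]
wrist_force: [0.4, -0.5, 0.6]
width: 0.0851
[-0.09911316  0.38927145  0.19446676  1.62817059 -0.09183731  1.1270454
  1.45196904]
```

```bash
python3 -m handwheel '[{"delta_rot":[-3.6,0,0],"delta_pos":[0,-37,6],"fingers":85},{"delta_rot":[-3.6,0,0],"delta_pos":[0,-37,6],"fingers":85},{"delta_rot":[-3.6,0,0],"delta_pos":[0,-37,6],"fingers":85},{"delta_rot":[-3.6,0,0],"delta_pos":[0,-37,6],"fingers":85},{"delta_rot":[-3.6,0,0],"delta_pos":[0,-37,6],"fingers":85},{"delta_rot":[0,0,0],"delta_pos":[0,0,0],"fingers":85},{"delta_rot":[0,0,0],"delta_pos":[0,0,0],"fingers":85},{"delta_rot":[0,0,0],"delta_pos":[0,0,0],"fingers":85},{"delta_rot":[0,0,0],"delta_pos":[0,0,0],"fingers":85},{"delta_rot":[0,0,0],"delta_pos":[0,0,0],"fingers":85}]'
python3 - <<'E'
from h import *
print(bot.get_state()['joints'])
im=bot.camera("wrist");cv2.imwrite("pics/w2.png",im[:,:,::-1])
cv2.imwrite("pics/s2.png",bot.camera("side")[:,:,::-1])
for l in ["amber","amber_hole","peg_a","stand"]:
    print(l,[(np.round(q['uv'],1).tolist(),round(q['p'],2)) for q in bot.place_of(l,"wrist")[:4]])
E
```

```text
time_s: 3.75
ee_pos: [0.5637, -0.252, 0.3517]
orientation: [[0.007, -0.074, 0.997], [0.002, 0.997, 0.074], [-1.0, 0.001, 0.007]]
wrist_force: [-0.2, -0.1, 0.6]
width: 0.0851
[ 0.27769848  0.48674493  0.16176035  1.46842182 -0.08613022  1.18725769
  2.09736053]
amber []
amber_hole [([269.5, 220.7], 0.63)]
peg_a [([379.8, 193.0], 0.71), ([270.8, 196.2], 0.63), ([461.7, 183.6], 0.57)]
stand [([328.7, 205.3], 0.93)]
```

View pics/w2.png

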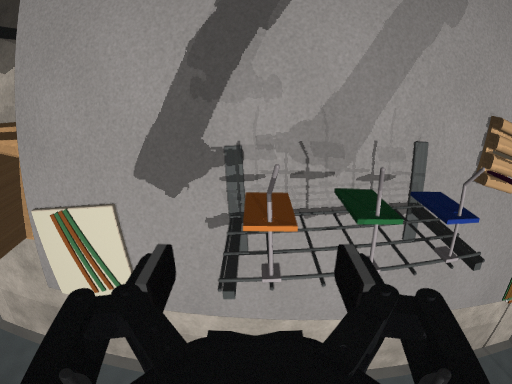

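Run:
```python
import cv2
im=cv2.imread("pics/w2.png");cv2.imwrite("pics/w2c.png",cv2.resize(im[150:300,215:415],None,fx=4,fy=4,interpolation=cv2.INTER_CUBIC))
```

```text
(no output)
```

View pics/w2c.png

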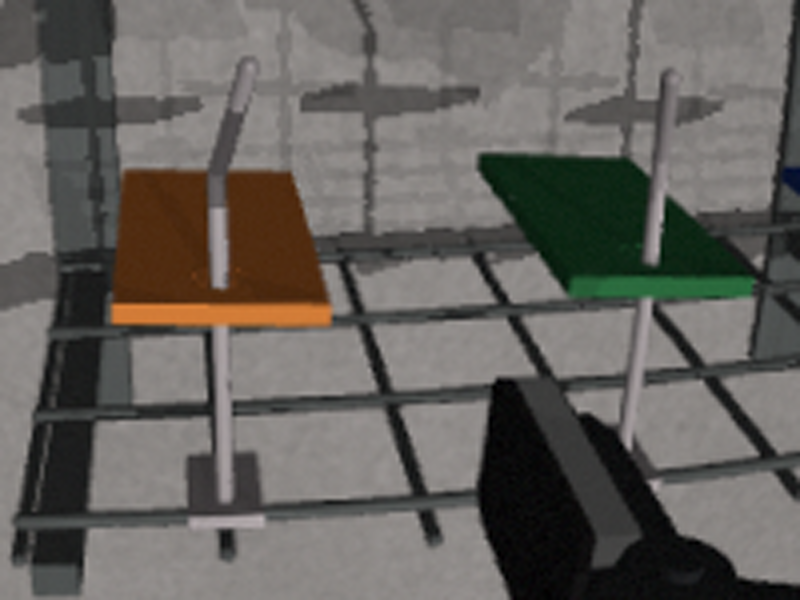

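Run:
```python
from h import *
k=bot.calibration("wrist")
f=lambda u,v:[215+u/4-0.4,150+v/4-0.4]
for n,uv,z in [("root",(227,498),.2),("front",(221,288),.2),("bend",(217,172),.2),("topL",(112,304),.212),("topR",(330,306),.212),("topLb",(112,323),.212),("topRb",(330,325),.212),("b1",(651,262),.2),("b2",(627,440),.2),("gtop1",(30,520),.2),("gtop2",(470,497),.2)]:
    print(n,np.round(atz("wrist",f(*uv),z,k),4))
for z in (.21,.215,.22): print(z,np.round(atz("wrist",f(249,64),z,k),4))
R=[ray("wrist",f(249,64),k),ray("side",[305.3,217]),ray("scene",[194.7,110.8])]
print(tri(R),tri(R[:2]),tri([R[0],R[2]]))
R=[ray("wrist",f(217,172),k),ray("side",[316.6,219.5])]
print(tri(R))
print(tri([ray("wrist",f(112,304),k),ray("side",[240+328/4-.4,140+260/4-.4])]))
print(tri([ray("wrist",f(330,306),k),ray("scene",[110+232/4-.4,90+98/4-.4])]))
```

```text
root [ 0.6807 -0.2241  0.2   ]
front [ 0.6135 -0.2324  0.2   ]
bend [ 0.5813 -0.2364  0.2   ]
topL [ 0.6143 -0.2605  0.212 ]
topR [ 0.6111 -0.2052  0.212 ]
topLb [ 0.6197 -0.2602  0.212 ]
topRb [ 0.6165 -0.2045  0.212 ]
b1 [ 0.5991 -0.1136  0.2   ]
b2 [ 0.6569 -0.1063  0.2   ]
gtop1 [ 0.6933 -0.2806  0.2   ]
gtop2 [ 0.6777 -0.1519  0.2   ]
0.21 [ 0.5502 -0.232   0.21  ]
0.215 [ 0.5489 -0.2324  0.215 ]
0.22 [ 0.5476 -0.2329  0.22  ]
(array([ 0.55021623, -0.23132639,  0.21045819]), [0.00069617904932494, 0.000952661356227653, 0.0010488315418272075]) (array([ 0.55000872, -0.23227197,  0.21180086]), [0.00032935279843265483, 0.0003293527984327405]) (array([ 0.54975653, -0.23159481,  0.20956514]), [0.0006049008773469896, 0.0006049008773469927])
(array([ 0.58082441, -0.23590144,  0.19868447]), [0.0010087473483561728, 0.00100874734835622])
(array([ 0.5836302, -0.2577339,  0.255546 ]), [0.008488080696279633, 0.008488080696279746])
(array([ 0.61776767, -0.21865624,  0.23293166]), [0.018394422098458228, 0.018394422098458405])
```

```bash
python3 -m handwheel '[{"delta_rot":[0.2,0.1,0],"delta_pos":[13,2.6,8.8],"fingers":85},{"delta_rot":[0.2,0.1,0],"delta_pos":[13,2.6,8.8],"fingers":85},{"delta_rot":[0.2,0.1,0],"delta_pos":[13,2.6,8.8],"fingers":85},{"delta_rot":[0.2,0.1,0],"delta_pos":[13,2.6,8.8],"fingers":85},{"delta_rot":[0.1,0,0],"delta_pos":[13,2.6,8.8],"fingers":85},{"delta_rot":[0,0,0],"delta_pos":[13,2.6,8.8],"fingers":85},{"delta_rot":[0,0,0],"delta_pos":[0,0,0],"fingers":85},{"delta_rot":[0,0,0],"delta_pos":[0,0,0],"fingers":85},{"delta_rot":[0,0,0],"delta_pos":[0,0,0],"fingers":85},{"delta_rot":[0,0,0],"delta_pos":[0,0,0],"fingers":85}]'
python3 - <<'E'
from h import *
im=bot.camera("wrist");cv2.imwrite("pics/w3.png",im[:,:,::-1])
cv2.imwrite("pics/w3c.png",cv2.resize(im[160:360,150:400,::-1],None,fx=3,fy=3,interpolation=cv2.INTER_CUBIC))
print(bot.calibration("wrist"))
E
```

```text
time_s: 4.88
ee_pos: [0.6217, -0.2276, 0.2603]
orientation: [[-0.007, -0.06, 0.998], [0.004, 0.998, 0.06], [-1.0, 0.005, -0.007]]
wrist_force: [0.5, 0.7, 0.5]
width: 0.0851
{'K': array([[297.31863964,   0.        , 254.67386689],
       [  0.        , 297.31863964, 188.64219451],
       [  0.        ,   0.        ,   1.        ]]), 'eye': array([ 0.54008042, -0.23257304,  0.39155365]), 'attitude': array([[-0.05994448,  0.94737635,  0.3144594 ],
       [ 0.9981944 ,  0.05568573,  0.02251769],
       [ 0.00382182,  0.31524142, -0.94900382]])}
```

View pics/w3c.png

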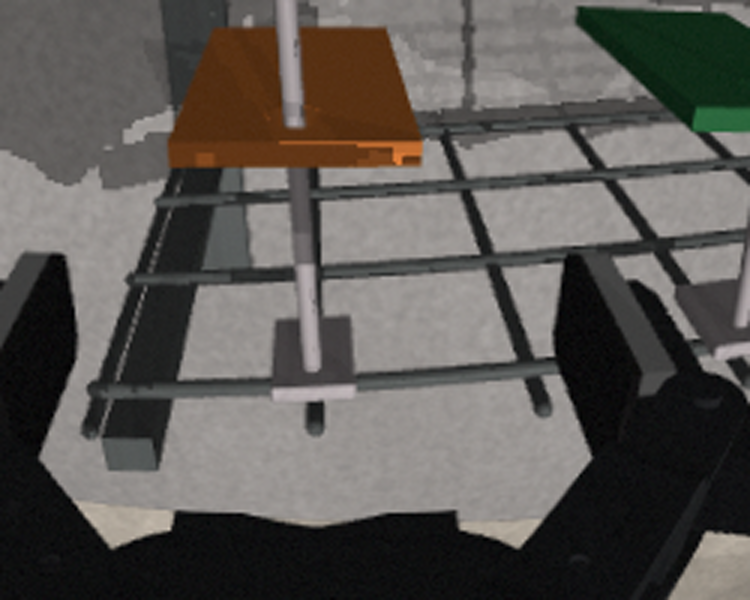

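Run:
```python
from h import *
k=bot.calibration("wrist")
f=lambda u,v:[150+u/3-0.3,160+v/3-0.3]
for n,uv,z in [("root",(313,366),.2),("front",(294,125),.2),("back",(297,170),.2),("topL",(170,142),.212),("topR",(421,141),.212),("topLb",(170,166),.212),("topRb",(421,164),.212)]:
    print(n,np.round(atz("wrist",f(*uv),z,k),4))
s=bot.get_state();print(np.round(s['ee_pos'],4),np.round(s['orientation'],4).tolist(),s['wrist_force'])
```

```text
root [ 0.6806 -0.2239  0.2   ]
front [ 0.6131 -0.2323  0.2   ]
back [ 0.6243 -0.231   0.2   ]
topL [ 0.6141 -0.2592  0.212 ]
topR [ 0.6106 -0.2045  0.212 ]
topLb [ 0.6199 -0.2592  0.212 ]
topRb [ 0.6161 -0.2039  0.212 ]
[ 0.6216 -0.2276  0.2605] [[-0.0065, -0.0601, 0.9982], [0.0041, 0.9982, 0.0601], [-1.0, 0.0045, -0.0063]] [ 0.8787377  -0.17745463 -0.89057238]
```

```bash
python3 -m handwheel '[{"delta_rot":[0,-0.2,-0.1],"delta_pos":[0,-2,-3.3],"fingers":85},{"delta_rot":[0,-0.2,-0.1],"delta_pos":[0,-1.5,-3],"fingers":85},{"delta_rot":[0,0,0],"delta_pos":[5,0,0],"fingers":85},{"delta_rot":[0,0,0],"delta_pos":[10,0,0],"fingers":85},{"delta_rot":[0,0,0],"delta_pos":[10,0,0],"fingers":85},{"delta_rot":[0,0,0],"delta_pos":[10,0,0],"fingers":85},{"delta_rot":[0,0,0],"delta_pos":[5,0,0],"fingers":85},{"delta_rot":[0,0,0],"delta_pos":[0,0,0],"fingers":85},{"delta_rot":[0,0,0],"delta_pos":[0,0,0],"fingers":85},{"delta_rot":[0,0,0],"delta_pos":[0,0,0],"fingers":85}]'
python3 - <<'E'
from h import *
s=bot.get_state();print(np.round(s['ee_pos'],4),np.round(s['orientation'],4).tolist(),s['wrist_force'])
im=bot.camera("wrist");cv2.imwrite("pics/w4.png",im[:,:,::-1])
cv2.imwrite("pics/w4c.png",cv2.resize(im[160:360,150:400,::-1],None,fx=3,fy=3,interpolation=cv2.INTER_CUBIC))
E
```

```text
time_s: 5.77
ee_pos: [0.6138, -0.234, 0.2182]
orientation: [[0.004, -0.057, 0.998], [-0.001, 0.998, 0.057], [-1.0, -0.001, 0.004]]
wrist_force: [0.3, -0.5, -0.0]
width: 0.085
[ 0.6138 -0.234   0.2182] [[0.0036, -0.0569, 0.9984], [-0.0008, 0.9984, 0.0569], [-1.0, -0.001, 0.0035]] [ 0.30922777 -0.52250297 -0.00412247]
```

View pics/w4c.png

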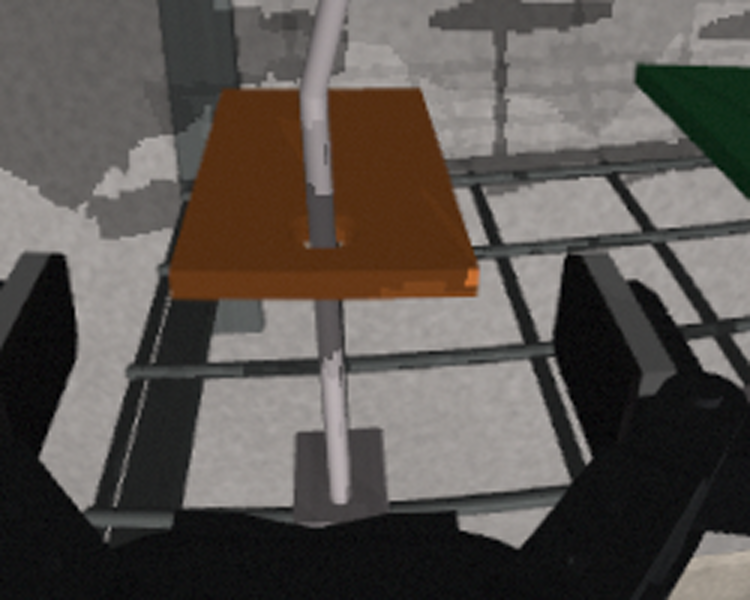

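```bash
python3 -m handwheel '[{"delta_rot":[0,0.1,0],"delta_pos":[0,1,0.7],"fingers":85},{"delta_rot":[0,0.1,0],"delta_pos":[4,1,0.5],"fingers":85},{"delta_rot":[0,0,0],"delta_pos":[6,0,0],"fingers":85},{"delta_rot":[0,0,0],"delta_pos":[6,0,0],"fingers":85},{"delta_rot":[0,0,0],"delta_pos":[6,0,0],"fingers":85},{"delta_rot":[0,0,0],"delta_pos":[5,0,0],"fingers":85},{"delta_rot":[0,0,0],"delta_pos":[0,0,0],"fingers":85},{"delta_rot":[0,0,0],"delta_pos":[0,0,0],"fingers":85},{"delta_rot":[0,0,0],"delta_pos":[0,0,0],"fingers":85},{"delta_rot":[0,0,0],"delta_pos":[0,0,0],"fingers":85}]'
python3 - <<'E'
from h import *
s=bot.get_state();print(np.round(s['ee_pos'],4),np.round(s['orientation'],4).tolist(),s['wrist_force'])
im=bot.camera("wrist");cv2.imwrite("pics/w5.png",im[:,:,::-1])
cv2.imwrite("pics/w5c.png",cv2.resize(im[160:360,150:400,::-1],None,fx=3,fy=3,interpolation=cv2.INTER_CUBIC))
E
```

```text
time_s: 6.65
ee_pos: [0.6159, -0.2317, 0.189]
orientation: [[0.001, -0.057, 0.998], [-0.002, 0.998, 0.057], [-1.0, -0.002, 0.001]]
wrist_force: [-0.6, -0.5, -0.3]
width: 0.0852
[ 0.6159 -0.2317  0.189 ] [[0.0013, -0.0574, 0.9983], [-0.0015, 0.9983, 0.0574], [-1.0, -0.0016, 0.0012]] [-0.60570148 -0.47052142 -0.33542769]
```

View pics/w5c.png

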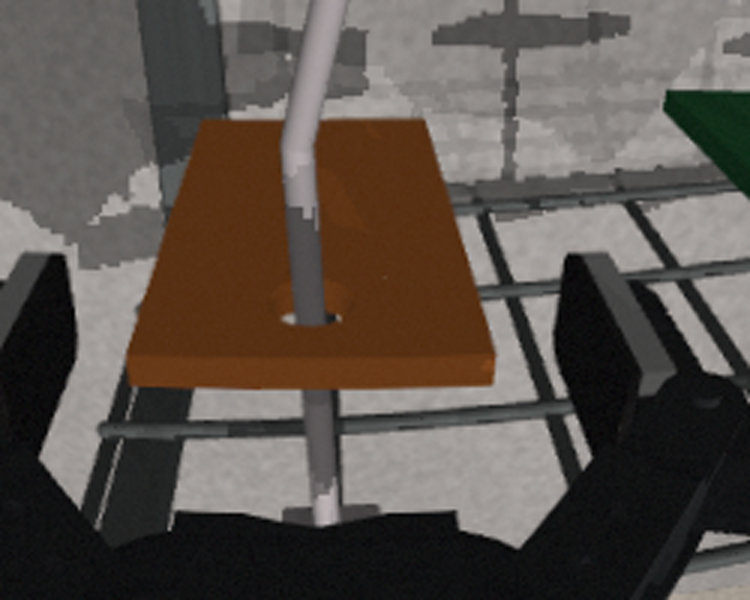

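```bash
python3 -m handwheel '[{"delta_rot":[0,0,0],"delta_pos":[0,0,0],"fingers":70},{"delta_rot":[0,0,0],"delta_pos":[0,0,0],"fingers":64},{"delta_rot":[0,0,0],"delta_pos":[0,0,0],"fingers":62},{"delta_rot":[0,0,0],"delta_pos":[0,0,0],"fingers":60},{"delta_rot":[0,0,0],"delta_pos":[0,0,0],"fingers":60},{"delta_rot":[0,0,0],"delta_pos":[0,0,0],"fingers":60},{"delta_rot":[0,0,0],"delta_pos":[0,0,0],"fingers":60},{"delta_rot":[0,0,0],"delta_pos":[0,0,0],"fingers":60},{"delta_rot":[0,0,0],"delta_pos":[0,0,0],"fingers":60},{"delta_rot":[0,0,0],"delta_pos":[0,0,0],"fingers":60}]' 20
python3 - <<'E'
from h import *
s=bot.get_state();print(np.round(s['ee_pos'],4),np.round(s['orientation'],4).tolist(),s['wrist_force'])
im=bot.camera("wrist");cv2.imwrite("pics/w6.png",im[:,:,::-1])
cv2.imwrite("pics/w6c.png",cv2.resize(im[160:360,150:400,::-1],None,fx=3,fy=3,interpolation=cv2.INTER_CUBIC))
E
```

```text
time_s: 7.53
ee_pos: [0.6165, -0.232, 0.1903]
orientation: [[0.004, -0.057, 0.998], [-0.002, 0.998, 0.057], [-1.0, -0.003, 0.003]]
wrist_force: [-0.9, 0.4, -0.7]
width: 0.0597
[ 0.6165 -0.232   0.1903] [[0.0036, -0.0573, 0.9984], [-0.0023, 0.9984, 0.0573], [-1.0, -0.0025, 0.0034]] [-0.86630305  0.39869771 -0.73680816]
```

View pics/w6c.png

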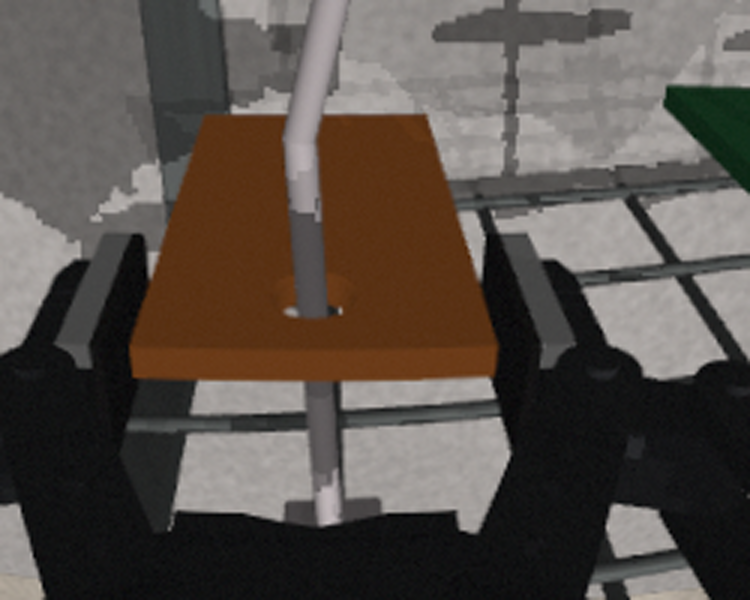

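```bash
python3 -m handwheel '[{"delta_rot":[0,0,0],"delta_pos":[0,0,0],"fingers":58},{"delta_rot":[0,0,0],"delta_pos":[0,0,0],"fingers":57},{"delta_rot":[0,0,0],"delta_pos":[0,0,0],"fingers":56},{"delta_rot":[0,0,0],"delta_pos":[0,0,0],"fingers":55},{"delta_rot":[0,0,0],"delta_pos":[0,0,0],"fingers":53},{"delta_rot":[0,0,0],"delta_pos":[0,0,0],"fingers":50},{"delta_rot":[0,0,0],"delta_pos":[0,0,0],"fingers":50},{"delta_rot":[0,0,0],"delta_pos":[0,0,0],"fingers":50},{"delta_rot":[0,0,0],"delta_pos":[0,0,0],"fingers":50},{"delta_rot":[0,0,0],"delta_pos":[0,0,0],"fingers":50}]' 30
python3 - <<'E'
from h import *
for i in range(3):
    im=bot.camera("wrist")
    s=bot.get_state();print(np.round(s['ee_pos'],4),np.round(s['wrist_force'],2),np.round(s['moment'],3))
print(np.round(s['orientation'],4).tolist())
cv2.imwrite("pics/w7.png",im[:,:,::-1])
cv2.imwrite("pics/w7c.png",cv2.resize(im[160:360,150:400,::-1],None,fx=3,fy=3,interpolation=cv2.INTER_CUBIC))
E
```

```text
time_s: 8.42
ee_pos: [0.6165, -0.2321, 0.1905]
orientation: [[0.004, -0.057, 0.998], [-0.002, 0.998, 0.057], [-1.0, -0.003, 0.004]]
wrist_force: [-0.3, -0.4, 1.3]
width: 0.0553
[ 0.6165 -0.2321  0.1905] [ 0.57  0.07 -0.16] [-0.032  0.024  0.023]
[ 0.6165 -0.2321  0.1905] [-0.34 -0.06  0.4 ] [-0.018  0.051  0.01 ]
[ 0.6165 -0.2321  0.1905] [0.1  0.83 0.44] [-0.031  0.064  0.025]
[[0.0037, -0.0572, 0.9984], [-0.0024, 0.9984, 0.0572], [-1.0, -0.0026, 0.0035]]
```

View pics/w7c.png

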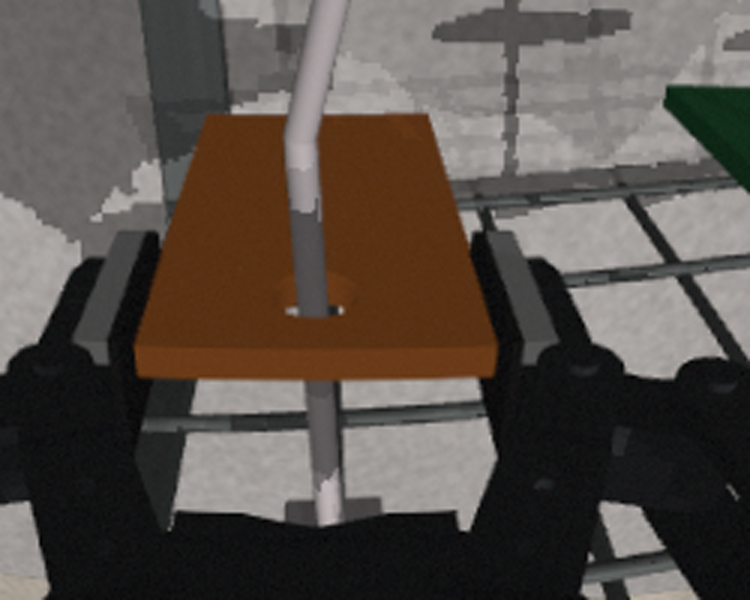

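```bash
cat > st.py <<'E'
from h import *
F=[]
for i in range(2):
    im=bot.camera("wrist"); s=bot.get_state(); F.append(np.r_[s['wrist_force'],s['moment']])
    print(np.round(s['ee_pos'],4),np.round(s['wrist_force'],2),np.round(s['moment'],3),round(s['width'],4))
R=np.array(s['orientation']);print(np.round(R,4).tolist(),'toolF',np.round(R.T@np.mean(F,0)[:3],2))
import sys
if len(sys.argv)>1:
    n=sys.argv[1];cv2.imwrite(f"pics/{n}.png",cv2.resize(im[130:330,150:400,::-1],None,fx=3,fy=3,interpolation=cv2.INTER_CUBIC))
E
python3 -m handwheel '[{"delta_rot":[0,0,0],"delta_pos":[-1,0,0],"fingers":50},{"delta_rot":[0,0,0],"delta_pos":[-1,0,0],"fingers":50},{"delta_rot":[0,0,0],"delta_pos":[-1,0,0],"fingers":50},{"delta_rot":[0,0,0],"delta_pos":[-0.5,0,0],"fingers":50},{"delta_rot":[0,0,0],"delta_pos":[0,0,0],"fingers":50},{"delta_rot":[0,0,0],"delta_pos":[0,0,0],"fingers":50},{"delta_rot":[0,0,0],"delta_pos":[0,0,0],"fingers":50},{"delta_rot":[0,0,0],"delta_pos":[0,0,0],"fingers":50},{"delta_rot":[0,0,0],"delta_pos":[0,0,0],"fingers":50},{"delta_rot":[0,0,0],"delta_pos":[0,0,0],"fingers":50}]' 30
python3 st.py w8
```

```text
time_s: 9.4
ee_pos: [0.6159, -0.2317, 0.1933]
orientation: [[0.002, -0.057, 0.998], [-0.002, 0.998, 0.057], [-1.0, -0.002, 0.002]]
wrist_force: [-0.5, 0.2, -0.8]
width: 0.0553
[ 0.6159 -0.2317  0.1933] [-0.13 -0.33 -1.24] [-0.029  0.009 -0.06 ] 0.0555
[ 0.6158 -0.2317  0.1933] [-0.03  0.05 -0.03] [0.005 0.014 0.067] 0.0551
[[0.0018, -0.0573, 0.9984], [-0.0016, 0.9984, 0.0573], [-1.0, -0.0017, 0.0017]] toolF [ 0.64 -0.14 -0.09]
```

View pics/w8.png

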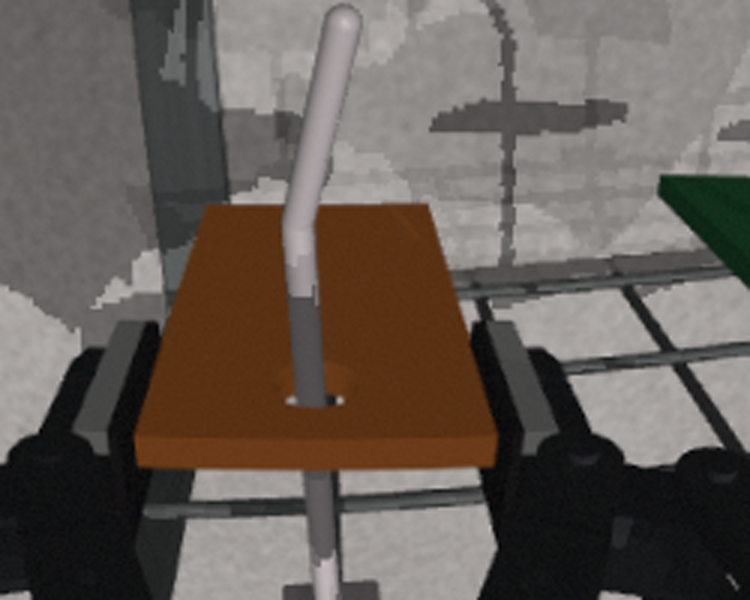

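Run:
```python
from h import *
k=bot.calibration("wrist")
f=lambda u,v:[150+u/3-0.3,130+v/3-0.3]
for n,uv,z in [("bend",(300,220),.2),("wireAtTile",(312,403),.2),("tipend",(344,18),.205),("tipend",(344,18),.21),("tipend",(344,18),.215)]:
    print(n,np.round(atz("wrist",f(*uv),z,k),4))
R=[ray("wrist",f(344,18),k),ray("side",[305.3,217]),ray("scene",[194.7,110.8])]
print(tri(R),tri(R[:2]))
# two-view with w2: eye then
s=bot.get_state();Rt=np.array(s['orientation']);p=np.array(s['ee_pos'])
oe=Rt.T@(np.array(k['eye'])-p);oR=Rt.T@np.array(k['attitude'])
R2=np.array([[0.007,-0.074,0.997],[0.002,0.997,0.074],[-1,0.001,0.007]]);p2=np.array([0.5637,-0.252,0.3517])
k2=dict(K=k['K'],eye=p2+R2@oe,attitude=R2@oR)
g=lambda u,v:[215+u/4-0.4,150+v/4-0.4]
r2=ray("wrist",g(249,64),k2)
print(tri([R[0],r2]),tri([R[0],r2,R[1],R[2]]))
print('bend',tri([ray("wrist",f(300,220),k),ray("wrist",g(217,172),k2)]))
```

```text
bend [ 0.5823 -0.2354  0.2   ]
wireAtTile [ 0.6146 -0.2318  0.2   ]
tipend [ 0.551 -0.231  0.205]
tipend [ 0.5503 -0.2312  0.21  ]
tipend [ 0.5495 -0.2314  0.215 ]
(array([ 0.55036117, -0.23089172,  0.21051272]), [0.0003684215013357518, 0.000867079624899039, 0.0008763875280177459]) (array([ 0.55045108, -0.231438  ,  0.21119901]), [0.0004029883892472409, 0.00040298838924708976])
(array([ 0.5519347 , -0.23067904,  0.20110425]), [0.00037089245832894527, 0.0003708924583291547]) (array([ 0.55021289, -0.23108828,  0.21042686]), [0.0001308814801449768, 0.000442968486808078, 0.0009945217932728135, 0.0008742269615270239])
bend (array([ 0.58512174, -0.23517253,  0.19100407]), [0.0007284234922183758, 0.0007284234922181722])
```

```bash
python3 -m handwheel '[{"delta_rot":[0,0,0],"delta_pos":[-0.5,-0.1,-1.5],"fingers":50},{"delta_rot":[0,0,0],"delta_pos":[-0.3,-0.2,-3],"fingers":50},{"delta_rot":[0,0,0],"delta_pos":[-0.2,-0.2,-3],"fingers":50},{"delta_rot":[0,0,0],"delta_pos":[0,-0.2,-3],"fingers":50},{"delta_rot":[0,0,0],"delta_pos":[0,-0.2,-3],"fingers":50},{"delta_rot":[0,0,0],"delta_pos":[0,-0.2,-3],"fingers":50},{"delta_rot":[0,0,0],"delta_pos":[0,-0.1,-1.5],"fingers":50},{"delta_rot":[0,0,0],"delta_pos":[0,0,0],"fingers":50},{"delta_rot":[0,0,0],"delta_pos":[0,0,0],"fingers":50},{"delta_rot":[0,0,0],"delta_pos":[0,0,0],"fingers":50}]' 30
python3 st.py w9
```

```text
time_s: 10.33
ee_pos: [0.5954, -0.2346, 0.1946]
orientation: [[0.002, -0.057, 0.998], [-0.002, 0.998, 0.057], [-1.0, -0.002, 0.001]]
wrist_force: [0.5, 0.4, -0.9]
width: 0.0557
[ 0.5954 -0.2345  0.1946] [-0.81  1.35 -1.1 ] [-0.021 -0.009  0.019] 0.0555
[ 0.5955 -0.2344  0.1946] [-0.14 -0.88 -0.99] [-0.01  -0.038  0.055] 0.0552
[[0.0016, -0.0567, 0.9984], [-0.0017, 0.9984, 0.0567], [-1.0, -0.0018, 0.0015]] toolF [ 1.05  0.27 -0.46]
```

View pics/w9.png

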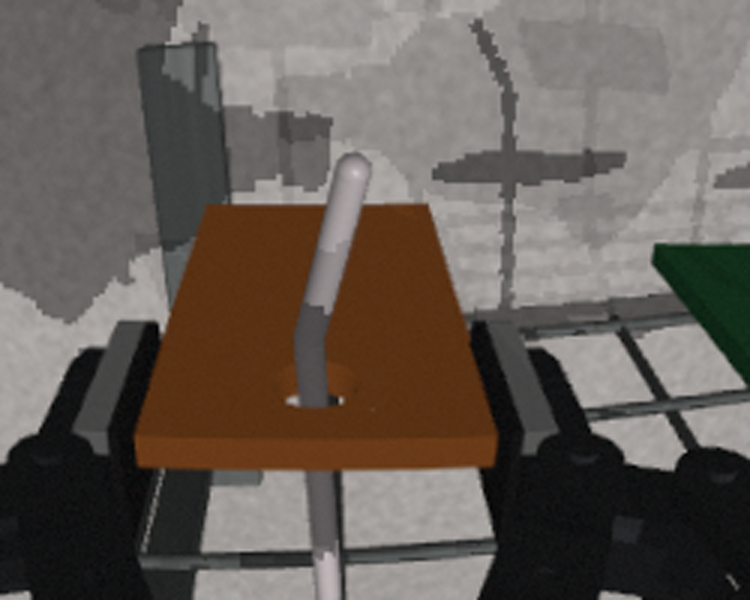

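```bash
python3 -m handwheel '[{"delta_rot":[0,0,0],"delta_pos":[0,-0.1,-1.5],"fingers":50},{"delta_rot":[0,0,0],"delta_pos":[0,-0.2,-2.5],"fingers":50},{"delta_rot":[0,0,0],"delta_pos":[0,-0.2,-2.5],"fingers":50},{"delta_rot":[0,0,0],"delta_pos":[0,-0.2,-2.5],"fingers":50},{"delta_rot":[0,0,0],"delta_pos":[-0.2,0,-2],"fingers":50},{"delta_rot":[0,0,0],"delta_pos":[-0.6,0.3,-2],"fingers":50},{"delta_rot":[0,0,0],"delta_pos":[-0.6,0.3,-1.5],"fingers":50},{"delta_rot":[0,0,0],"delta_pos":[0,0,0],"fingers":50},{"delta_rot":[0,0,0],"delta_pos":[0,0,0],"fingers":50},{"delta_rot":[0,0,0],"delta_pos":[0,0,0],"fingers":50}]' 30
python3 st.py w10
```

```text
time_s: 11.27
ee_pos: [0.5794, -0.2354, 0.1961]
orientation: [[0.002, -0.057, 0.998], [-0.002, 0.998, 0.057], [-1.0, -0.002, 0.001]]
wrist_force: [-0.7, 0.4, -1.0]
width: 0.0553
[ 0.5795 -0.2353  0.1961] [-0.16 -0.95 -1.19] [ 0.005 -0.033  0.028] 0.0549
[ 0.5795 -0.2353  0.1961] [ 0.23  0.77 -0.76] [-0.028  0.037 -0.004] 0.0552
[[0.0016, -0.057, 0.9984], [-0.0017, 0.9984, 0.057], [-1.0, -0.0018, 0.0015]] toolF [ 0.98 -0.09  0.03]
```

View pics/w10.png

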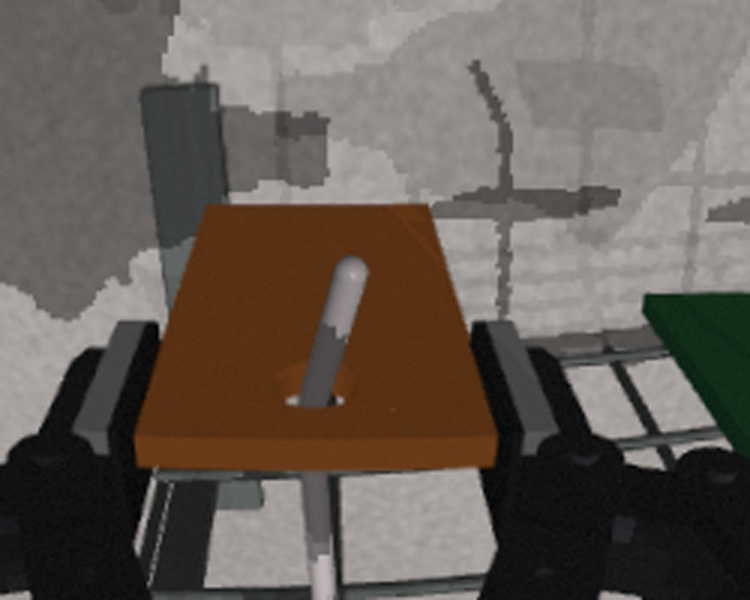

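```bash
python3 -m handwheel '[{"delta_rot":[0,0,0],"delta_pos":[-0.5,0.3,-1.5],"fingers":50},{"delta_rot":[0,0,0],"delta_pos":[-0.8,0.5,-2.5],"fingers":50},{"delta_rot":[0,0,0],"delta_pos":[-0.8,0.5,-2.5],"fingers":50},{"delta_rot":[0,0,0],"delta_pos":[-0.8,0.5,-2.5],"fingers":50},{"delta_rot":[0,0,0],"delta_pos":[-0.8,0.5,-2.5],"fingers":50},{"delta_rot":[0,0,0],"delta_pos":[-0.5,0.3,-1.5],"fingers":50},{"delta_rot":[0,0,0],"delta_pos":[0,0,0],"fingers":50},{"delta_rot":[0,0,0],"delta_pos":[0,0,0],"fingers":50},{"delta_rot":[0,0,0],"delta_pos":[0,0,0],"fingers":50},{"delta_rot":[0,0,0],"delta_pos":[0,0,0],"fingers":50}]' 30
python3 st.py w11
```

```text
time_s: 12.2
ee_pos: [0.5649, -0.2332, 0.2008]
orientation: [[0.002, -0.057, 0.998], [-0.002, 0.998, 0.057], [-1.0, -0.002, 0.002]]
wrist_force: [1.1, -0.3, -0.8]
width: 0.0551
[ 0.565  -0.2332  0.2008] [-0.24 -0.45 -0.91] [ 0.011 -0.004  0.047] 0.0552
[ 0.565  -0.2332  0.2008] [-0.6   0.36 -0.94] [-0.002 -0.02  -0.01 ] 0.0552
[[0.0017, -0.0571, 0.9984], [-0.0017, 0.9984, 0.0571], [-1.0, -0.0018, 0.0016]] toolF [ 0.92 -0.02 -0.42]
```

View pics/w11.png

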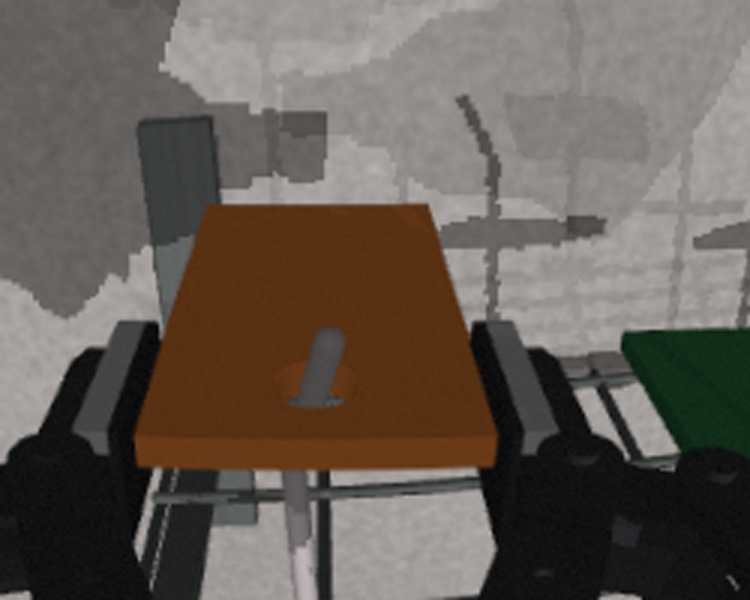

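```bash
python3 -m handwheel '[{"delta_rot":[0,0,0],"delta_pos":[-0.4,0.3,-1.5],"fingers":50},{"delta_rot":[0,0,0],"delta_pos":[-0.7,0.4,-2.5],"fingers":50},{"delta_rot":[0,0,0],"delta_pos":[-0.7,0.4,-2.5],"fingers":50},{"delta_rot":[0,0,0],"delta_pos":[-0.7,0.4,-2.5],"fingers":50},{"delta_rot":[0,0,0],"delta_pos":[-0.4,0.3,-1.5],"fingers":50},{"delta_rot":[0,0,0],"delta_pos":[0,0,0],"fingers":50},{"delta_rot":[0,0,0],"delta_pos":[0,0,0],"fingers":50},{"delta_rot":[0,0,0],"delta_pos":[0,0,0],"fingers":50},{"delta_rot":[0,0,0],"delta_pos":[0,0,0],"fingers":50},{"delta_rot":[0,0,0],"delta_pos":[0,0,0],"fingers":50}]' 30
python3 st.py w12
```

```text
time_s: 13.13
ee_pos: [0.5531, -0.2319, 0.204]
orientation: [[0.002, -0.057, 0.998], [-0.002, 0.998, 0.057], [-1.0, -0.002, 0.002]]
wrist_force: [0.2, 0.1, -1.1]
width: 0.0552
[ 0.5532 -0.2319  0.204 ] [ 0.24  0.45 -1.01] [ 0.001  0.01  -0.015] 0.0553
[ 0.5531 -0.2319  0.204 ] [ 0.65 -0.39 -1.32] [0.004 0.057 0.017] 0.0551
[[0.0017, -0.057, 0.9984], [-0.0017, 0.9984, 0.057], [-1.0, -0.0018, 0.0016]] toolF [1.16 0.   0.44]
```

View pics/w12.png

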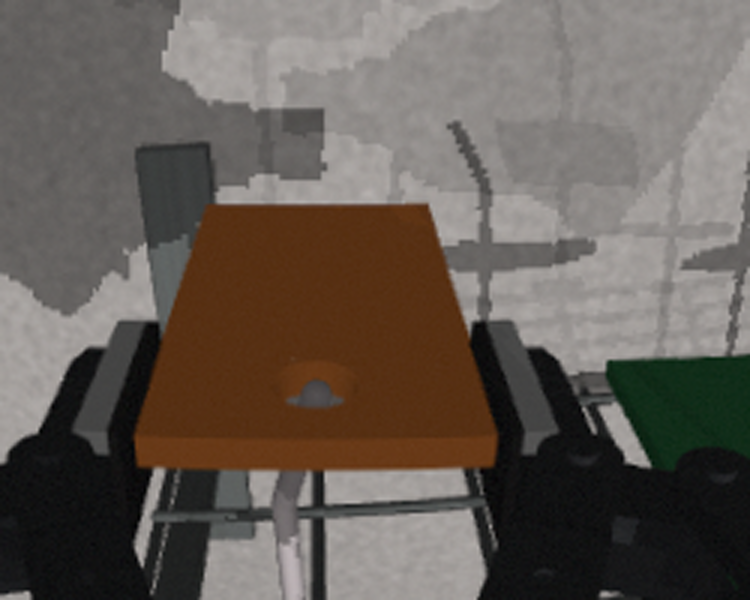

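```bash
python3 -m handwheel '[{"delta_rot":[0,0,0],"delta_pos":[-0.4,0.3,-1.5],"fingers":50},{"delta_rot":[0,0,0],"delta_pos":[-0.7,0.4,-2.5],"fingers":50},{"delta_rot":[0,0,0],"delta_pos":[-0.7,0.4,-2.5],"fingers":50},{"delta_rot":[0,0,0],"delta_pos":[-0.7,0.4,-2.5],"fingers":50},{"delta_rot":[0,0,0],"delta_pos":[-0.7,0.4,-2.5],"fingers":50},{"delta_rot":[0,0,0],"delta_pos":[0,0,-4],"fingers":50},{"delta_rot":[0,0,0],"delta_pos":[0,0,-5],"fingers":50},{"delta_rot":[0,0,0],"delta_pos":[0,0,-6],"fingers":50},{"delta_rot":[0,0,0],"delta_pos":[0,0,-6],"fingers":50},{"delta_rot":[0,0,0],"delta_pos":[0,0,0],"fingers":50}]' 30
python3 st.py w13
```

```text
time_s: 14.07
ee_pos: [0.5164, -0.2318, 0.2074]
orientation: [[0.001, -0.057, 0.998], [-0.002, 0.998, 0.057], [-1.0, -0.002, 0.001]]
wrist_force: [-0.2, 0.4, -1.4]
width: 0.0553
[ 0.5171 -0.2318  0.2075] [-0.13  0.65 -1.84] [-0.021  0.008 -0.004] 0.0553
[ 0.5179 -0.2317  0.2075] [ 1.39 -0.02 -0.68] [-0.034 -0.04  -0.041] 0.0553
[[0.0023, -0.0575, 0.9983], [-0.0018, 0.9983, 0.0575], [-1.0, -0.0019, 0.0022]] toolF [1.26 0.28 0.64]
```

View pics/w13.png

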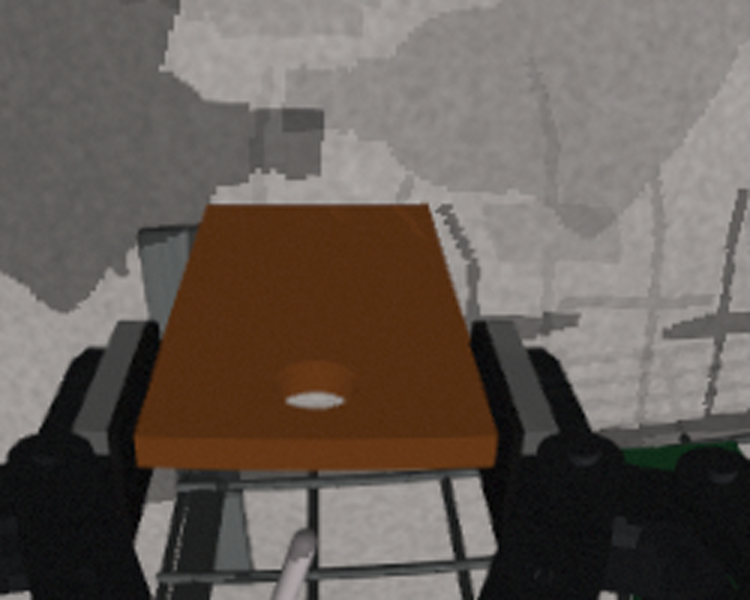

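```bash
python3 -m handwheel '[{"delta_rot":[0,0,0],"delta_pos":[-5,3,-8],"fingers":50},{"delta_rot":[0,0,0],"delta_pos":[-8,8,-12],"fingers":50},{"delta_rot":[0,0,0],"delta_pos":[-8,14,-12],"fingers":50},{"delta_rot":[0,0,0],"delta_pos":[-8,20,-12],"fingers":50},{"delta_rot":[0,0,0],"delta_pos":[-8,24,-12],"fingers":50},{"delta_rot":[0,0,0],"delta_pos":[-8,26,-10],"fingers":50},{"delta_rot":[0,0,0],"delta_pos":[-8,26,-4],"fingers":50},{"delta_rot":[0,0,0],"delta_pos":[-6,26,0],"fingers":50},{"delta_rot":[0,0,0],"delta_pos":[0,26,0],"fingers":50},{"delta_rot":[0,0,0],"delta_pos":[0,26,0],"fingers":50}]' 40
python3 st.py w14
```

```text
time_s: 15.0
ee_pos: [0.4303, -0.0354, 0.2703]
orientation: [[0.007, -0.046, 0.999], [-0.005, 0.999, 0.046], [-1.0, -0.006, 0.006]]
wrist_force: [0.2, -0.0, -0.8]
width: 0.0548
[ 0.43   -0.0293  0.2702] [-0.96  5.1  -1.32] [0.409 0.135 0.013] 0.0552
[ 0.4303 -0.0319  0.27  ] [ 1.01 -0.3  -0.82] [-0.049  0.033  0.008] 0.0548
[[0.0059, -0.0533, 0.9986], [-0.0029, 0.9986, 0.0533], [-1.0, -0.0032, 0.0057]] toolF [1.07 2.4  0.14]
```

Continue to y ≈ 0.17, then look at the rack.

```bash
python3 -m handwheel '[{"delta_rot":[0,0,0],"delta_pos":[0,10,0.5],"fingers":50},{"delta_rot":[0,0,0],"delta_pos":[0,20,1],"fingers":50},{"delta_rot":[0,0,0],"delta_pos":[0,26,1],"fingers":50},{"delta_rot":[0,0,0],"delta_pos":[0,26,1],"fingers":50},{"delta_rot":[0,0,0],"delta_pos":[0,26,1],"fingers":50},{"delta_rot":[0,0,0],"delta_pos":[0,26,1],"fingers":50},{"delta_rot":[0,0,0],"delta_pos":[0,26,1],"fingers":50},{"delta_rot":[0,0,0],"delta_pos":[0,15,0.5],"fingers":50},{"delta_rot":[0,0,0],"delta_pos":[0,0,0],"fingers":50},{"delta_rot":[0,0,0],"delta_pos":[0,0,0],"fingers":50}]' 40
python3 - <<'E'
from h import *
s=bot.get_state();print(np.round(s['ee_pos'],4),np.round(s['orientation'],4).tolist(),s['width'])
for c in ["wrist","scene","side"]:
    im=bot.camera(c);cv2.imwrite(f"pics/{c}15.png",im[:,:,::-1])
    for l in ["rack","front_slot","ivory"]:
        print(c,l,[(np.round(q['uv'],1).tolist(),round(q['p'],2)) for q in bot.place_of(l,c)[:3]])
E
```

```text
time_s: 15.93
ee_pos: [0.4277, 0.1461, 0.2723]
orientation: [[0.012, -0.05, 0.999], [-0.005, 0.999, 0.05], [-1.0, -0.005, 0.012]]
wrist_force: [0.2, 0.0, -1.2]
width: 0.055
[0.4277 0.1461 0.2723] [[0.0123, -0.0501, 0.9987], [-0.0047, 0.9987, 0.0501], [-0.9999, -0.0053, 0.0121]] 0.0550242521261188
wrist rack [([328.9, 220.8], 0.9), ([437.1, 180.1], 0.78), ([340.9, 198.4], 0.39)]
wrist front_slot [([340.6, 199.4], 0.91), ([443.2, 165.6], 0.9), ([259.2, 263.5], 0.64)]
wrist ivory [([333.0, 224.8], 0.56)]
scene rack [([388.2, 297.4], 0.69), ([316.4, 268.1], 0.56), ([300.6, 271.2], 0.34)]
scene front_slot [([400.5, 288.7], 0.97), ([331.9, 258.5], 0.78), ([320.0, 142.4], 0.61)]
scene ivory [([316.6, 264.5], 0.76)]
side rack [([188.1, 178.4], 0.78), ([221.6, 199.1], 0.56)]
side front_slot [([209.4, 197.5], 0.66), ([177.2, 178.6], 0.63)]
side ivory [([209.6, 197.0], 0.66), ([222.5, 192.8], 0.5), ([201.7, 140.5], 0.18)]
```

View pics/wrist15.png

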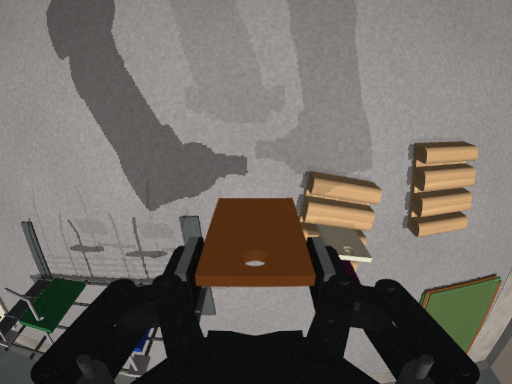

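View pics/side15.png

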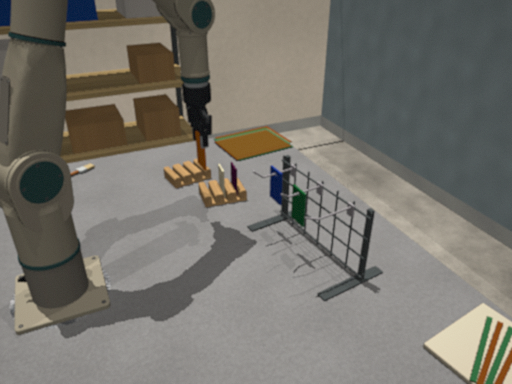

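Run:
```python
import cv2
im=cv2.imread("pics/wrist15.png");cv2.imwrite("pics/w15c.png",cv2.resize(im[160:270,280:400],None,fx=6,fy=6,interpolation=cv2.INTER_CUBIC)[:600])
```

```text
(no output)
```

View pics/w15c.png

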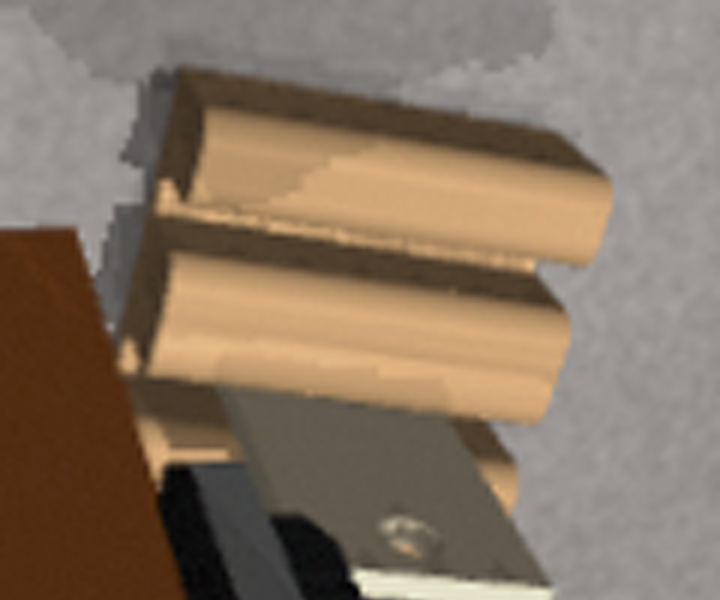

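```bash
cat > rack.py <<'E'
from h import *
from scipy.optimize import least_squares
def fit(k,obs,x0=(0.52,0.27,0.0)):
    def T(p,q):
        c,s=np.cos(p[2]),np.sin(p[2]);return [p[0]+c*q[0]-s*q[1],p[1]+s*q[0]+c*q[1],q[2]]
    def r(p): return np.concatenate([np.array(proj("wrist",T(p,q),k))-uv for uv,q in obs])
    o=least_squares(r,x0,loss='soft_l1');return o.x,r(o.x).reshape(-1,2),T
E
python3 - <<'E'
from rack import *
k=bot.calibration("wrist")
f=lambda u,v:np.array([280+u/6-0.4,160+v/6-0.4])
O=[((205,108),(-.071,-.05,.04)),((612,180),(-.071,.05,.04)),((180,68),(-.071,-.05,0)),((560,132),(-.071,.05,0)),((160,213),(-.0365,-.05,.01))]
p,r,T=fit(k,[(f(*a),b) for a,b in O])
print(np.round(p,4),np.round(r,2).tolist())
print('slot',np.round(T(p,(-.042,0,.01)),4),'ivory',np.round(T(p,(0,0,.01)),4))
for c in("scene","side"): print(c,np.round(proj(c,T(p,(-.042,0,.01))),1))
for a in [(-.071,-.05,.04),(-.071,.05,.04),(-.0005,.028,.11),(.003,.028,.11),(-.003,-.028,.11),(-.0365,.05,.01)]:
    q=proj("wrist",T(p,a),k);print(a,[round((q[0]-280)*6),round((q[1]-160)*6)])
E
```

```text
[ 0.5297  0.266  -0.1075] [[0.71, 1.01], [1.07, 0.4], [-0.32, -0.81], [-0.41, -0.61], [-0.9, 0.02]]
slot [0.4879 0.2705 0.01  ] ivory [0.5297 0.266  0.01  ]
scene [330. 258.]
side [209.8 195.5]
(-0.071, -0.05, 0.04) [207, 112]
(-0.071, 0.05, 0.04) [616, 180]
(-0.0005, 0.028, 0.11) [546, 599]
(0.003, 0.028, 0.11) [540, 613]
(-0.003, -0.028, 0.11) [298, 565]
(-0.0365, 0.05, 0.01) [532, 268]
```

Run:
```python
from h import *
k=bot.calibration("wrist");s=bot.get_state();R=np.array(s['orientation']);p=np.array(s['ee_pos'])
f=lambda u,v:[150+u/3-0.3,130+v/3-0.3]
for uv in [(137,437),(497,437),(137,468),(497,468),(206,204),(429,204)]:
    e,d=ray("wrist",f(*uv),k); e=R.T@(e-p);d=R.T@d
    for x in ((-.0215,) if uv[1]>300 else (.0785,)):
        q=e+d*(x-e[0])/d[0];print(uv,np.round(q*1000,1))
```

```text
(137, 437) [-21.5 -26.2  -4.2]
(497, 437) [-21.5  27.9  -4.2]
(137, 468) [-21.5 -26.8   1.7]
(497, 468) [-21.5  28.5   1.7]
(206, 204) [ 78.5 -26.9  -4.4]
(429, 204) [78.5 29.1 -4.4]
```

```bash
python3 -m handwheel '[{"delta_rot":[1.5,0.1,0.05],"delta_pos":[3,10,4],"fingers":50},{"delta_rot":[1.5,0.1,0.05],"delta_pos":[6,20,9],"fingers":50},{"delta_rot":[1.5,0.1,0.05],"delta_pos":[6,22,10],"fingers":50},{"delta_rot":[1.5,0.1,0.05],"delta_pos":[6,22,10],"fingers":50},{"delta_rot":[1.5,0.1,0.05],"delta_pos":[6,22,10],"fingers":50},{"delta_rot":[1.0,0,0],"delta_pos":[6,15,8],"fingers":50},{"delta_rot":[0.5,0,0],"delta_pos":[3,6,4],"fingers":50},{"delta_rot":[0,0,0],"delta_pos":[0,0,0],"fingers":50},{"delta_rot":[0,0,0],"delta_pos":[0,0,0],"fingers":50},{"delta_rot":[0,0,0],"delta_pos":[0,0,0],"fingers":50}]' 40
python3 st.py w16
python3 - <<'E'
from h import *
im=bot.camera("wrist");cv2.imwrite("pics/w16f.png",im[:,:,::-1])
E
```

```text
time_s: 17.37
ee_pos: [0.4879, 0.2628, 0.2342]
orientation: [[0.002, 0.119, 0.993], [-0.002, 0.993, -0.119], [-1.0, -0.002, 0.002]]
wrist_force: [0.4, 0.3, -1.1]
width: 0.055
[0.4878 0.2626 0.2343] [ 0.26 -0.97 -1.15] [ 0.047  0.004 -0.016] 0.0548
[0.4879 0.2625 0.2345] [-0.87 -0.59 -1.25] [ 0.011  0.011 -0.004] 0.055
[[0.002, 0.1197, 0.9928], [-0.0016, 0.9928, -0.1197], [-1.0, -0.0014, 0.0022]] toolF [ 1.2  -0.81 -0.21]
```

View pics/w16f.png

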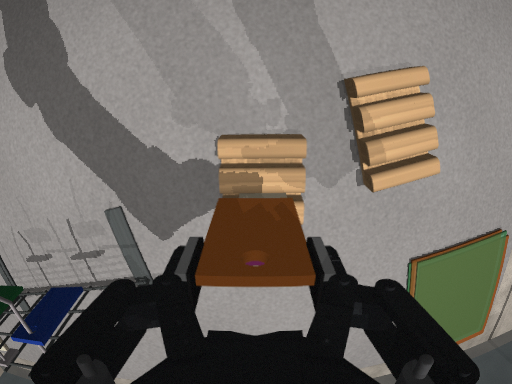

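Run:
```python
import cv2
im=cv2.imread("pics/w16f.png");cv2.imwrite("pics/w16c.png",cv2.resize(im[120:220,200:320],None,fx=6,fy=6,interpolation=cv2.INTER_CUBIC))
```

```text
(no output)
```

View pics/w16c.png

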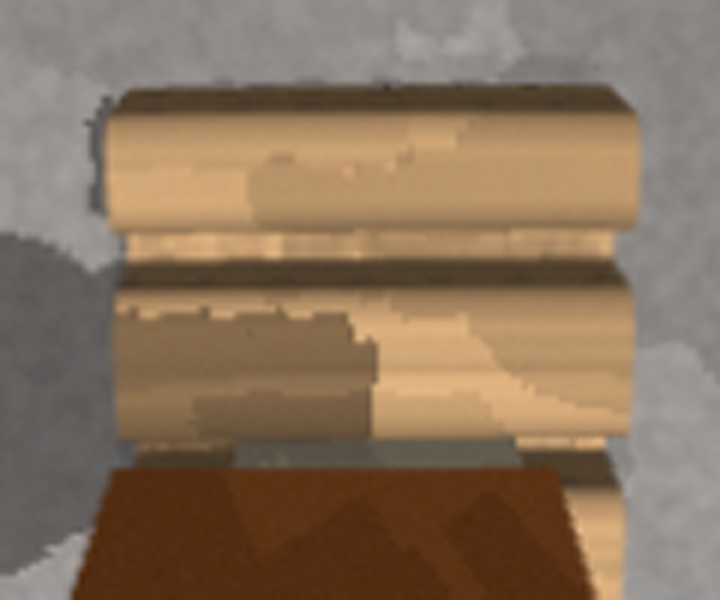

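Run:
```python
from rack import *
k=bot.calibration("wrist");s=bot.get_state();p0=np.array(s['ee_pos']);R=np.array(s['orientation'])
f=lambda u,v:np.array([200+u/6-0.4,120+v/6-0.4])
O=[((107,112),(-.071,-.05,.04)),((638,110),(-.071,.05,.04)),((128,88),(-.071,-.05,0)),((612,86),(-.071,.05,0)),((128,263),(-.0365,-.05,.01)),((615,261),(-.0365,.05,.01))]
p,r,T=fit(k,[(f(*a),b) for a,b in O])
print(np.round(p,4),np.round(r,2).tolist())
sl=np.array(T(p,(-.042,0,.01)));print('slot',np.round(sl,4))
til=p0+R@np.array([.0785,.0009,-.00125]);print('tile bottom',np.round(til,4),'tile yaw',np.arctan2(-R[0,1],R[1,1]))
print('delta tool mm',np.round(R.T@(sl-til)*1000,1))
```

```text
[ 0.5298  0.2665 -0.1127] [[-0.53, 1.01], [0.96, 0.95], [0.01, -0.25], [-0.1, -0.26], [0.06, -0.57], [-0.21, -0.67]]
slot [0.4881 0.2713 0.01  ]
tile bottom [0.4871 0.2637 0.1561] tile yaw -0.12004572442738429
delta tool mm [146.1   7.8  -0.3]
```

```bash
python3 -m handwheel '[{"delta_rot":[-0.2,0,0],"delta_pos":[4,3,0],"fingers":50},{"delta_rot":[-0.2,0.1,0],"delta_pos":[10,3,0],"fingers":50},{"delta_rot":[-0.1,0,0],"delta_pos":[14,1.5,0],"fingers":50},{"delta_rot":[0,0,0],"delta_pos":[14,0,0],"fingers":50},{"delta_rot":[0,0,0],"delta_pos":[14,0,0],"fingers":50},{"delta_rot":[0,0,0],"delta_pos":[14,0,0],"fingers":50},{"delta_rot":[0,0,0],"delta_pos":[10,0,0],"fingers":50},{"delta_rot":[0,0,0],"delta_pos":[5,0,0],"fingers":50},{"delta_rot":[0,0,0],"delta_pos":[0,0,0],"fingers":50},{"delta_rot":[0,0,0],"delta_pos":[0,0,0],"fingers":50}]' 40
python3 st.py
python3 - <<'E'
from h import *
im=bot.camera("wrist");cv2.imwrite("pics/w17c.png",cv2.resize(im[100:250,180:330,::-1],None,fx=4,fy=4,interpolation=cv2.INTER_CUBIC))
E
```

```text
time_s: 18.35
ee_pos: [0.4888, 0.2694, 0.1437]
orientation: [[0.001, 0.111, 0.994], [0.0, 0.994, -0.111], [-1.0, 0.0, 0.001]]
wrist_force: [0.8, 0.2, 0.4]
width: 0.0551
[0.4888 0.2695 0.1439] [ 0.19  0.35 -0.23] [-0.013  0.007  0.012] 0.0549
[0.4891 0.2696 0.1443] [-0.22 -0.26 -0.06] [ 0.013  0.014 -0.023] 0.0549
[[0.0023, 0.1114, 0.9938], [0.0008, 0.9938, -0.1114], [-1.0, 0.001, 0.0022]] toolF [ 0.15  0.04 -0.02]
```

View pics/w17c.png

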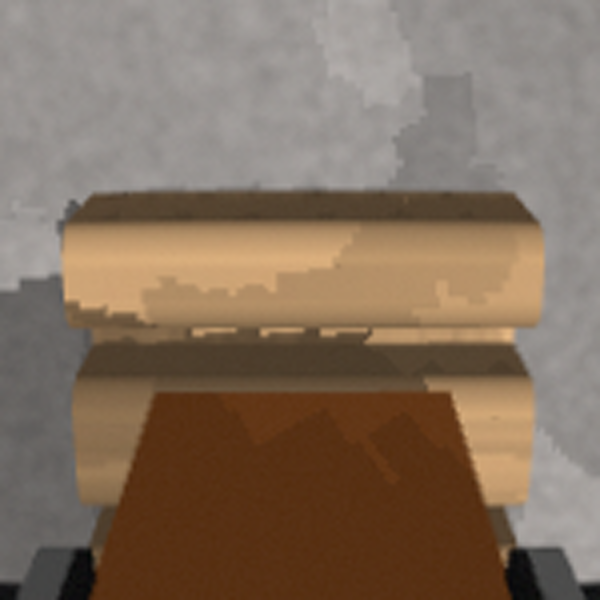

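```bash
cat > r2.py <<'E'
from rack import *
k=bot.calibration("wrist");s=bot.get_state();p0=np.array(s['ee_pos']);R=np.array(s['orientation'])
f=lambda u,v:np.array([180+u/4-0.4,100+v/4-0.4])
O=[((63,220),(-.071,-.05,.04)),((543,221),(-.071,.05,.04)),((88,192),(-.071,-.05,0)),((518,192),(-.071,.05,0)),((92,345),(-.0365,-.05,.01)),((516,345),(-.0365,.05,.01))]
p,r,T=fit(k,[(f(*a),b) for a,b in O])
print(np.round(p,4),np.round(r,2).tolist())
sl=np.array(T(p,(-.042,0,.01)));print('slot',np.round(sl,4))
til=p0+R@np.array([.0785,.0009,-.00125]);print('tile bottom',np.round(til,4),'tile yaw',np.arctan2(-R[0,1],R[1,1]))
print('delta tool mm',np.round(R.T@(sl-til)*1000,1), bot.get_state()['wrist_force'])
for u in [(153,392),(452,392)]:
    e,d=ray("wrist",f(*u),k); e=R.T@(e-p0);d=R.T@d;print(np.round((e+d*(.0785-e[0])/d[0])*1000,1))
E
python3 r2.py
```

```text
[ 0.5298  0.2666 -0.1108] [[-0.78, 1.94], [1.23, 1.59], [1.1, -0.37], [-0.94, -0.45], [0.12, -0.77], [-0.38, -0.88]]
slot [0.4881 0.2713 0.01  ]
tile bottom [0.4884 0.2709 0.0661] tile yaw -0.11152426230983922
delta tool mm [56.1  0.3 -0.5] [ 1.00102201 -0.53344825 -0.80644701]
[ 78.5 -27.3  -4.5]
[78.5 29.1 -4.5]
```

```bash
python3 -m handwheel '[{"delta_rot":[0,0.05,0],"delta_pos":[3,0,0],"fingers":50},{"delta_rot":[0,0.05,0],"delta_pos":[6,0,0],"fingers":50},{"delta_rot":[0,0,0],"delta_pos":[6,0,0],"fingers":50},{"delta_rot":[0,0,0],"delta_pos":[6,0,0],"fingers":50},{"delta_rot":[0,0,0],"delta_pos":[6,0,0],"fingers":50},{"delta_rot":[0,0,0],"delta_pos":[5,0,0],"fingers":50},{"delta_rot":[0,0,0],"delta_pos":[3,0,0],"fingers":50},{"delta_rot":[0,0,0],"delta_pos":[1,0,0],"fingers":50},{"delta_rot":[0,0,0],"delta_pos":[0,0,0],"fingers":50},{"delta_rot":[0,0,0],"delta_pos":[0,0,0],"fingers":50}]' 40
python3 st.py w18
```

```text
time_s: 19.33
ee_pos: [0.4904, 0.2704, 0.1059]
orientation: [[0.003, 0.111, 0.994], [0.003, 0.994, -0.111], [-1.0, 0.003, 0.003]]
wrist_force: [0.9, 0.1, -1.3]
width: 0.0547
[0.4904 0.2704 0.106 ] [-0.04  0.43 -0.61] [-0.017 -0.003  0.011] 0.0551
[0.4905 0.2705 0.1062] [ 0.31  0.16 -1.04] [-0.043 -0.002 -0.019] 0.0552
[[0.0039, 0.1114, 0.9938], [0.0031, 0.9938, -0.1114], [-1.0, 0.0035, 0.0035]] toolF [0.82 0.31 0.1 ]
```

View pics/w18.png

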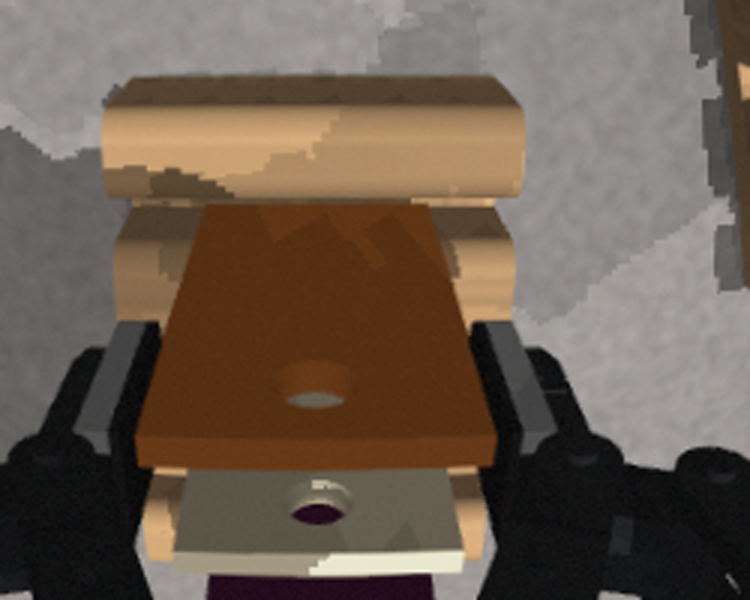

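```bash
python3 -m handwheel '[{"delta_rot":[0,0.1,-0.1],"delta_pos":[0.5,0,-0.6],"fingers":50},{"delta_rot":[0,0.1,-0.1],"delta_pos":[1,0,-0.6],"fingers":50},{"delta_rot":[0,0,0],"delta_pos":[1.2,0,0],"fingers":50},{"delta_rot":[0,0,0],"delta_pos":[1.2,0,0],"fingers":50},{"delta_rot":[0,0,0],"delta_pos":[1.2,0,0],"fingers":50},{"delta_rot":[0,0,0],"delta_pos":[1.2,0,0],"fingers":50},{"delta_rot":[0,0,0],"delta_pos":[1.2,0,0],"fingers":50},{"delta_rot":[0,0,0],"delta_pos":[1.2,0,0],"fingers":50},{"delta_rot":[0,0,0],"delta_pos":[1,0,0],"fingers":50},{"delta_rot":[0,0,0],"delta_pos":[0.5,0,0],"fingers":50}]' 40
python3 st.py w19
```

```text
time_s: 20.27
ee_pos: [0.4898, 0.2711, 0.096]
orientation: [[0.002, 0.111, 0.994], [0.001, 0.994, -0.111], [-1.0, 0.001, 0.001]]
wrist_force: [-0.6, 0.1, -1.1]
width: 0.0552
[0.4898 0.271  0.0959] [-0.7  -0.04 -0.49] [-0.03  -0.021  0.002] 0.0545
[0.4898 0.2711 0.096 ] [-0.54  0.83 -0.28] [ 0.029  0.014 -0.017] 0.055
[[0.0015, 0.1113, 0.9938], [0.0009, 0.9938, -0.1113], [-1.0, 0.001, 0.0014]] toolF [ 0.39  0.32 -0.66]
```

View pics/w19.png

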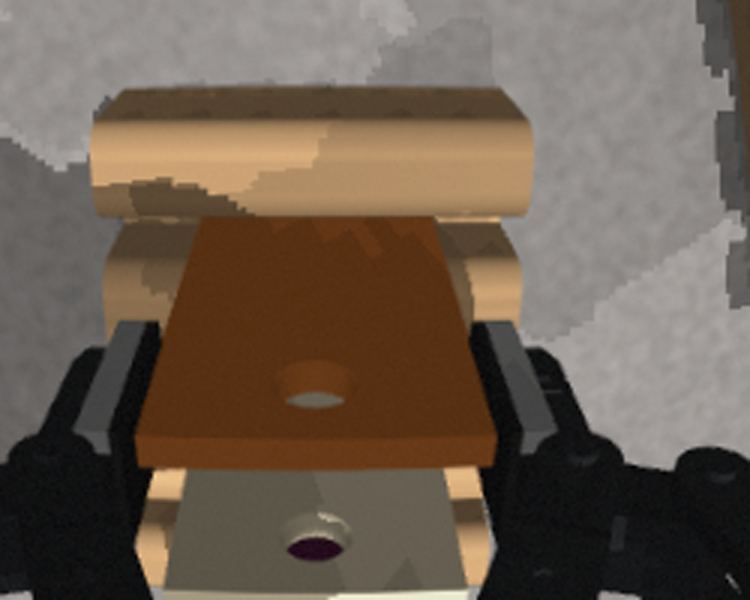

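```bash
python3 -m handwheel '[{"delta_rot":[0,0,0],"delta_pos":[0.6,0,-0.3],"fingers":50},{"delta_rot":[0,0,0],"delta_pos":[0.7,0,-0.2],"fingers":50},{"delta_rot":[0,0,0],"delta_pos":[0.7,0,0],"fingers":50},{"delta_rot":[0,0,0],"delta_pos":[0.7,0,0],"fingers":50},{"delta_rot":[0,0,0],"delta_pos":[0.7,0,0],"fingers":50},{"delta_rot":[0,0,0],"delta_pos":[0.7,0,0],"fingers":50},{"delta_rot":[0,0,0],"delta_pos":[0.6,0,0],"fingers":50},{"delta_rot":[0,0,0],"delta_pos":[0.5,0,0],"fingers":50},{"delta_rot":[0,0,0],"delta_pos":[0.4,0,0],"fingers":50},{"delta_rot":[0,0,0],"delta_pos":[0.3,0,0],"fingers":50}]' 40
python3 st.py
```

```text
time_s: 21.2
ee_pos: [0.4895, 0.2713, 0.0897]
orientation: [[0.002, 0.111, 0.994], [0.001, 0.994, -0.111], [-1.0, 0.001, 0.002]]
wrist_force: [-0.0, -0.4, -0.7]
width: 0.055
[0.4894 0.2712 0.0897] [-0.08  0.49 -0.13] [ 0.045 -0.022  0.02 ] 0.055
[0.4895 0.2712 0.0897] [-0.19 -0.82 -1.15] [-0.046  0.024  0.026] 0.0549
[[0.0019, 0.1113, 0.9938], [0.0011, 0.9938, -0.1113], [-1.0, 0.0013, 0.0018]] toolF [ 0.64 -0.18 -0.12]
```

```bash
python3 -m handwheel '[{"delta_rot":[0,0,0],"delta_pos":[0.3,0,0],"fingers":50},{"delta_rot":[0,0,0],"delta_pos":[0.3,0,0],"fingers":50},{"delta_rot":[0,0,0],"delta_pos":[0.3,0,0],"fingers":50},{"delta_rot":[0,0,0],"delta_pos":[0.3,0,0],"fingers":50},{"delta_rot":[0,0,0],"delta_pos":[0.3,0,0],"fingers":50},{"delta_rot":[0,0,0],"delta_pos":[0.2,0,0],"fingers":50},{"delta_rot":[0,0,0],"delta_pos":[0.2,0,0],"fingers":50},{"delta_rot":[0,0,0],"delta_pos":[0.2,0,0],"fingers":50},{"delta_rot":[0,0,0],"delta_pos":[0.2,0,0],"fingers":50},{"delta_rot":[0,0,0],"delta_pos":[0.2,0,0],"fingers":50}]' 40
python3 st.py
```

```text
time_s: 22.13
ee_pos: [0.4898, 0.2713, 0.0887]
orientation: [[0.003, 0.111, 0.994], [0.002, 0.994, -0.111], [-1.0, 0.002, 0.003]]
wrist_force: [-1.5, 0.5, 4.3]
width: 0.0548
[0.4898 0.2713 0.0887] [-0.98 -0.33  4.59] [-0.265  0.279 -0.055] 0.0551
[0.4898 0.2713 0.0887] [-0.86 -0.39  4.89] [-0.266  0.265 -0.022] 0.0551
[[0.0028, 0.1115, 0.9938], [0.0016, 0.9938, -0.1115], [-1.0, 0.0019, 0.0026]] toolF [-4.75 -0.45 -0.86]
```

```bash
python3 -m handwheel '[{"delta_rot":[0,0,0],"delta_pos":[0,0,0],"fingers":55},{"delta_rot":[0,0,0],"delta_pos":[0,0,0],"fingers":56},{"delta_rot":[0,0,0],"delta_pos":[0,0,0],"fingers":57},{"delta_rot":[0,0,0],"delta_pos":[0,0,0],"fingers":58},{"delta_rot":[0,0,0],"delta_pos":[0,0,0],"fingers":60},{"delta_rot":[0,0,0],"delta_pos":[0,0,0],"fingers":63},{"delta_rot":[0,0,0],"delta_pos":[0,0,0],"fingers":67},{"delta_rot":[0,0,0],"delta_pos":[0,0,0],"fingers":72},{"delta_rot":[0,0,0],"delta_pos":[0,0,0],"fingers":76},{"delta_rot":[0,0,0],"delta_pos":[0,0,0],"fingers":76}]' 20
python3 st.py w20
```

```text
time_s: 23.07
ee_pos: [0.49, 0.2715, 0.0873]
orientation: [[0.003, 0.111, 0.994], [0.002, 0.994, -0.111], [-1.0, 0.002, 0.003]]
wrist_force: [-0.2, -1.1, 0.0]
width: 0.0758
[0.49   0.2715 0.0873] [ 0.21  0.83 -0.27] [0.048 0.011 0.003] 0.0756
[0.49   0.2716 0.0873] [ 0.68  0.2  -0.23] [ 0.019  0.01  -0.003] 0.0763
[[0.0029, 0.1113, 0.9938], [0.0017, 0.9938, -0.1113], [-1.0, 0.002, 0.0027]] toolF [0.25 0.56 0.39]
```

View pics/w20.png

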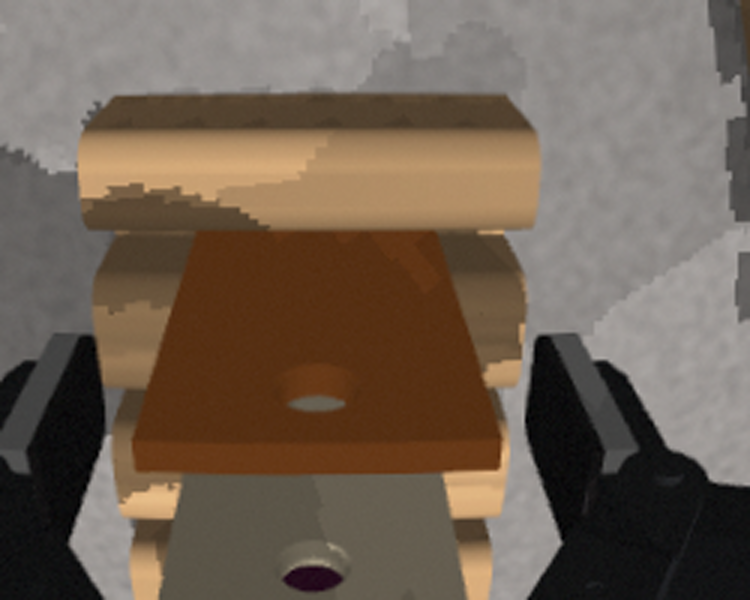

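Released, standing upright and free of both pads. Now straight up.

```bash
python3 -m handwheel '[{"delta_rot":[0,0,0],"delta_pos":[-2,0,0],"fingers":80},{"delta_rot":[0,0,0],"delta_pos":[-5,0,0],"fingers":80},{"delta_rot":[0,0,0],"delta_pos":[-10,0,0],"fingers":80},{"delta_rot":[0,0,0],"delta_pos":[-15,0,0],"fingers":80},{"delta_rot":[0,0,0],"delta_pos":[-20,0,0],"fingers":80},{"delta_rot":[0,0,0],"delta_pos":[-20,0,0],"fingers":80},{"delta_rot":[0,0,0],"delta_pos":[-20,0,0],"fingers":80},{"delta_rot":[0,0,0],"delta_pos":[-15,0,0],"fingers":80},{"delta_rot":[0,0,0],"delta_pos":[-8,0,0],"fingers":80},{"delta_rot":[0,0,0],"delta_pos":[0,0,0],"fingers":80}]'
python3 st.py w21
python3 - <<'E'
from h import *
a=bot.camera("side")[140:290,150:350,::-1];b=bot.camera("scene")[90:310,130:430,::-1]
cv2.imwrite("pics/s21.png",np.vstack([cv2.resize(a,(400,300)),cv2.resize(b,(400,293))]))
for c in("side","scene"):
  for l in ["amber","ivory"]:print(c,l,[(np.round(q['uv'],1).tolist(),round(q['p'],2)) for q in bot.place_of(l,c)[:3]])
E
```

```text
time_s: 24.0
ee_pos: [0.4896, 0.2711, 0.2132]
orientation: [[0.005, 0.112, 0.994], [0.003, 0.994, -0.112], [-1.0, 0.003, 0.004]]
wrist_force: [-1.3, 0.4, 0.3]
width: 0.0799
[0.4893 0.271  0.2125] [ 0.05  0.32 -0.37] [-0.038  0.04  -0.024] 0.0802
[0.4887 0.2706 0.2113] [-0.07 -0.27  0.16] [ 0.016 -0.015  0.021] 0.0802
[[0.0019, 0.1116, 0.9938], [0.0012, 0.9938, -0.1116], [-1.0, 0.0014, 0.0018]] toolF [ 0.1   0.02 -0.01]
side amber [([208.2, 195.1], 0.72)]
side ivory [([222.0, 193.8], 0.48), ([223.8, 198.2], 0.36)]
scene amber [([333.2, 256.5], 0.9), ([316.3, 265.4], 0.58)]
scene ivory [([318.0, 265.0], 0.92)]
```

View pics/w21.png

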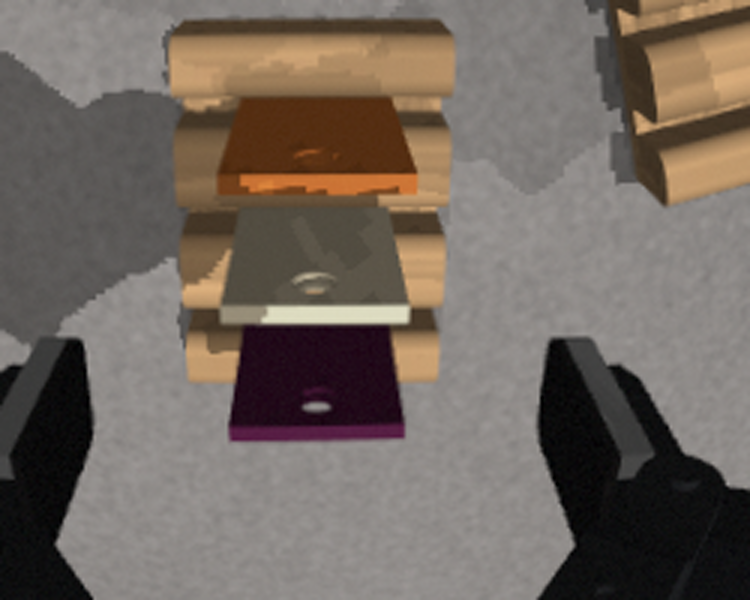

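View pics/s21.png

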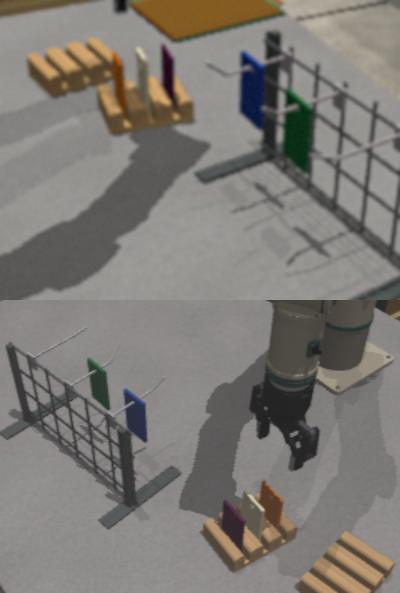

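```bash
python3 -c "
from workcell import bot
print(bot.get_state()['qvel']);print(bot.finish_job())"
```

```text
[-0.00027227 -0.0031249   0.00049287 -0.00389062  0.00223238  0.00197846
  0.0008474 ]
the job is handed in; nothing more can be done
None
```

The amber tile is off its peg and standing upright in the empty front slot of the rack farthest to the robot's right. I let go of it and handed the job in at about 24 s of the 72 s allowed.

- **Removal:** I gripped the tile by its side edges at hole height, lifted it about 4 mm to centre the hole on the wire, and followed the bent tip up and off. At the checks along the way the wrist force showed only the tile's weight plus about 1 N of noise.
- **Placing:** I lowered it into the slot at under about 10 mm/s. It touched down with about 5 N at the gripper height expected for the slot floor (88.7 mm against 88.5 mm). I then opened the fingers and raised the arm straight up.
- **Last checks:** The pictures show the amber tile upright and well within the rack's width, ivory and plum still standing, and green and blue still hanging. The robot was touching nothing.
- **Disagreements:** In the last rack fit, the rack's top front edge was up to about 2 px (under 2 mm) off the model. The network also gave a second, lower-scored "amber" at the ivory tile, which the picture ruled out.

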